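# Refit the washed roller in the dough press

## Robot

A 7-joint arm with a two-finger parallel gripper is mounted at the origin on the work surface. World frame = base frame: x ahead of the robot, y to its left, z up, the work surface at z = 0. Lengths are in mm, angles in degrees, forces in N, time in s.
With the tool pointing down it reaches from about 425 to 1025 mm from the base axis. Payload 9.4 kg.
Tool frame: the origin (TCP) lies midway between the tips of the shut fingers; the grasp point (between the pads) lies 19 mm behind it (arm.tcp_to_grasp is the distance from the TCP to the grasp point, in mm); z points along the fingers, y is the direction in which the jaws open and shut (so a half turn about z gives the same grasp; the last joint's range is limited). The gripper opens to 93 mm and grips with 3 to 60 N. Pads are 15 mm wide; open, the fingers measure 128 mm over their backs; the gripper's body (75 mm by 188 mm) begins 65 mm behind the grasp point.
Start: joints at [59.891, 34.337, -0.143, 91.639, 0.103, 54.024, -4.572], TCP at [314.555, -653.207, 182.318] pointing down, gripper open.
Joint ranges: [-147.43, 147.43], [-19.82, 112.94], [-74.19, 73.91], [6.32, 146.72], [-59.91, 239.91], [6.04, 106.73], [-150.56, 150.56]. Speed limits (degrees/s): [127.2, 127.2, 172.46, 172.46, 180, 180, 180].

## Interface

Orientations are given as a 3x3 rotation matrix whose columns are the frame's x, y, z axes.
In Python, from station import arm, grab_frame, order gives the robot as it stands. The module is installed in compiled form; this text tells all that it offers.
- The arm moves only by the tool send_rows, never from a script. Its argument "steps" is a list of rows, each a list of 3 entries, a list of its own where there are three numbers: the shift along the world's x, y, z in mm, then the turn about the world's z in degrees, then the closure in counts, from 0 (fully open) to 255 (shut). In form: [[[dx, dy, dz], spin, grip], ...]. A call has 1 to 20 rows; each row shifts and turns the commanded pose from where the row before left it; what a row does not reach is not made up. A row lasts 1/10 s, in which the tool goes at most 50 mm and 8.59 degrees, less where a joint would pass 70% of its speed; a pose out of reach is approached as far as the arm can. A call is refused whole if a number of a shift passes 50 or a number of a turn 8.59, either way. A call with a gripper value outside its range is refused whole. The fingers move at their own pace and stop on an object; "grip_force" is the grip in N (left out, the last holds). Time passes only in rows, so rows that do not move let the fingers close. It gives the time, the measured TCP pose, the force and the opening at its end, in the units of the state.
- arm.get_obs(): the state, without advancing time (a new reading comes with each control period).
- grab_frame(name): name is "scene" or "top"; returns a dict with "frame" (384x512x3 uint8, red, green, blue), "mtx" (3x3 intrinsics, pixels), "camera_from_world" (4x4, takes a point from world to camera coordinates). Camera axes: x right, y down, z forward; pixel columns grow to the right and rows downward; lengths in mm; the calibration is good to about 2 mm. A picture is of the moment at which its call begins. There is no depth.
- order.finish_job(): hands the job in, once; it reports no verdict.
The state is a dict: "time_s": time; "joints": joint angles; "qvel": joint speeds; "joint_efforts": joint torques, N m; "tcp_pos": TCP position; "tcp_rot": TCP orientation; "force": force on the tool from outside, world axes, zero at the start; "moment": the same for the moment, N m; "opening": finger opening in mm.
Only numpy, scipy, OpenCV 4.12 (cv2) and the standard library are available. Lean on these libraries where they do the work, as an engineer would, in place of code of your own. Each camera call takes 0.05 s, during which the arm holds its last target.

## Task

Refit the washed plain roller in the bench dough press: turn both black quarter-turn fasteners on the guard to unlocked, then swing the guard up by its handle until it stands upright or beyond, and leave it open. Take the plain smooth roller (not the grooved one) from the drying rack and lower it gently into the two V-blocks so that it settles fully home in both, centred along its length between them. Then swing the keeper arm by its peg as far as it goes over the roller, let go, and leave the grooved roller and the mug where they are.

Things in the scene. Friction and masses are not known exactly. Their poses are not given: they have to be found in the camera images.
- lock_near (a joint): Angle (rad) of the quarter-turn fastener nearer the robot. 0 = locked (wing along the press's x axis, its cam tongue under the post's strike), 1.57 = unlocked stop (wing along the press's y). Grows anticlockwise seen from above. Starts at 0 to 0.2; the guard is blocked until both are past about 1.25. Stays where left (friction 0.06 N m).
- lock_far (a joint): The same for the second fastener, 110 mm further along the press's +x (the side away from the robot); also unlocks anticlockwise.
- lock_near_grip (a point): Middle of the near fastener's black wing: 42 mm long, 12 mm thick, 24 mm tall, standing on the guard; this point lies on the turning axis 13 mm above the wing's foot and 11 mm below its top, 13 mm above the guard's upper face. x axis = along the wing's length, z = turning axis.
- lock_far_grip (a point): Middle of the far fastener's wing, same shape and axes.
- guard (a joint): Angle (rad) of the guard: 0 = shut and level, 1.57 = standing upright, 2.2 = stop, leaning back. The flat guard, 180 x 180 x 6 mm, an aluminium frame with a clear window, weighs 0.3 kg; its hinge is stiff (0.45 N m) and holds it wherever it is left.
- guard_handle (a point): Middle of the guard's handle: a round steel bar 10 mm thick, 44 mm long between two end posts, its centre 35 mm above the guard's upper face, 8 mm from its free edge. x axis = along the bar (parallel to the hinge), y = along the guard towards the hinge, z = out of the guard's upper face; turns with the guard.
- guard_hinge (a point): Fixed point midway along the hinge line, 118 mm above the bench; the hinge runs along this frame's x axis. The shut guard reaches from it to -y; opening lifts the free edge and carries it over towards +y. The handle bar is 172 mm from the hinge along the guard and 38 mm above the guard's mid-plane, which holds the hinge.
- nest (a point): Where the roller's centre lies when fully home, midway between the two V-blocks, 55 mm above the bench. y axis = along the roller's axis, x = across, z up (parallel to the press). The 90 degree V-blocks, each 22 mm thick, stand at y = -48 and +48 mm with 74 mm free between them for fingers; mouths 51 mm wide, 6 mm below this point; base plate's top 43 mm below it.
- press: The white and grey dough press, fixed in each run, base 180 x 190 mm; origin under the nest, on the bench. Two posts, 115 mm high, stand at x = -85 and +85 mm, y = -67 to -47 mm, with strikes reaching in to |x| = 67 mm; a wall 115 mm high at y = +80 mm with a gear housing, 95 mm high, from there to y = +150 mm.
- roller_center (a point): Centre of the plain smooth steel roller: diameter 44 mm, length 130 mm, about 0.6 kg. y axis = the roller's axis (x and z may point any way round it). Starts in one of the drying rack's two lanes, its centre 30 mm above the bench; the rack's floor is 8 mm above the bench, and low ridges (top 12 mm above the bench) run 14.5 to 18.5 mm either side of the roller's axis.
- grooved_center (a point): Centre of the grooved cutting roller: diameter 36 mm, length 130 mm, ringed with grooves; lies in the rack's other lane, 110 mm from the plain one. Leave alone.
- keeper (a joint): Angle (rad) of the keeper arm about its upright pivot: 0 = parked, pointing to the press's -y; 1.57 = closed stop, lying across the roller, pointing to the press's +x. Grows anticlockwise seen from above. Starts parked at 0 to 0.35; stays where left (0.05 N m).
- keeper_peg (a point): Middle of the keeper's round black peg: diameter 14 mm, 22 mm tall, standing on the arm; this point is 11 mm above the arm's upper face and 11 mm below the peg's top. The arm is a steel bar 10 mm thick, 16 mm wide, 68 mm long; its underside passes 2.5 mm above a seated roller.
- keeper_pivot (a point): Fixed point on the keeper's upright pivot axis at half the arm's thickness, 84.5 mm above the bench; the peg's axis is 45 mm from it. Frame parallel to the nest's.
- mug: Bystander: white mug, 80 mm wide, 90 mm high; origin under its centre.
Things that resemble listed ones, but are neither listed nor needed, are in the scene too. What is shaped like the part that bears roller_center but purple or red is not meant.

How it is judged (in metres and radians):
On the way, in this order (a step that is already met when the one before it is completed fails the run):
1. both fasteners are turned to unlocked (past 1.25 rad) with the guard still shut (value of joint each of lock_near, lock_far above 1.25 rad and value of joint guard below 0.15 rad), for 0.1 s.
2. the guard stands open, past 1.4 rad (value of joint guard above 1.4 rad), for 0.2 s.
3. the plain roller lies fully home in both V-blocks, with the keeper not yet over it (x of roller_center in the frame of nest between -0.003 and 0.003 m and y of roller_center in the frame of nest between -0.01 and 0.01 m and z of roller_center in the frame of nest between -0.003 and 0.003 m and angle between the y axis of roller_center and the y axis of nest, either way round below 0.05 rad and value of joint keeper below 0.8 rad), for 0.2 s.
4. the keeper is swung over the roller, past 1.3 rad (value of joint keeper above 1.3 rad), for 0.2 s.
At the end, for the whole second after the job is handed in: The plain roller lies at rest in both V-blocks: its centre within 3 mm of the nest point across and in height, within 10 mm along, its axis within 0.05 rad of the nest's y axis; the keeper is past 1.3 rad over it and the guard stays open past 1.4 rad, and everything is let go (x of roller_center in the frame of nest between -0.003 and 0.003 m and y of roller_center in the frame of nest between -0.01 and 0.01 m and z of roller_center in the frame of nest between -0.003 and 0.003 m and angle between the y axis of roller_center and the y axis of nest, either way round below 0.05 rad and value of joint keeper above 1.3 rad and value of joint guard above 1.4 rad and linear speed of roller below 0.02 m/s); the robot touches nothing.
It fails at once if the roller is dropped or rammed into the press (contact force above 60 N) (contact force between roller and press above 60 N).
It fails at once if the grooved roller or the mug is moved by more than 40 mm (distance of any of grooved_center, mug from where it was at the start of the episode above 0.04 m).
It also fails if it takes over 72 s, if anything falls off the work surface, if the arm or the gripper's body presses on something with over 40 N, if the wrist force passes 120 N, or if a joint passes its speed limit or range.

## Working session

There is one attempt and no reset: what is moved stays moved. The work goes in short steps, Python scripts to look and compute and a tool call to move; the robot and the scene stay as the last step left them, time stands still between calls to the robot, and variables do not carry over. Pictures are saved under pics/ and viewed, and the job is handed in when it is done.

Besides the shell and the picture viewer there is one more tool, called after "Emit:" by a JSON object that holds its "method" and its "body". send_rows: Moves the arm, as the interface text tells. Its arguments: {"type":"object","properties":{"steps":{"type":"array","items":{"type":"array"}},"grip_force":{"type":"number"}},"required":["steps"]}

```bash
mkdir -p pics; python3 - <<'E'
from station import arm, grab_frame
import cv2,numpy as np
for n in("scene","top"):
    f=grab_frame(n);np.savez(f"{n}0.npz",**f)
    cv2.imwrite(f"pics/{n}0.png",cv2.resize(f["frame"][:,:,::-1],(800,600),interpolation=cv2.INTER_CUBIC))
    print(n,f["mtx"],f["camera_from_world"])
print(arm.get_obs())
E
```

```text
scene [[377.82906556   0.         257.44967047]
 [  0.         377.82906556 184.74871302]
 [  0.           0.           1.        ]] [[ 2.22858179e-01  9.74838298e-01  4.95226297e-03 -3.09951828e+00]
 [ 7.91335421e-01 -1.77936087e-01 -5.84916233e-01 -3.46442260e+02]
 [-5.69317559e-01  1.34272268e-01 -8.11078587e-01  1.63694284e+03]
 [ 0.00000000e+00  0.00000000e+00  0.00000000e+00  1.00000000e+00]]
top [[447.42934867   0.         252.8148032 ]
 [  0.         447.42934867 197.60516401]
 [  0.           0.           1.        ]] [[ 2.73968932e-02 -9.99416277e-01  2.04087089e-02 -1.27025303e+02]
 [-9.98033022e-01 -2.84992210e-02 -5.58379876e-02  4.96511783e+02]
 [ 5.63870260e-02 -1.88387780e-02 -9.98231238e-01  1.49400035e+03]
 [ 0.00000000e+00  0.00000000e+00  0.00000000e+00  1.00000000e+00]]
{'time_s': 0.1, 'joints': array([59.89098274, 34.37787505, -0.14435038, 91.67550926,  0.10491489,
       54.02572665, -4.57300818]), 'qvel': array([-0.02661108, -0.0834009 , -0.07186631, -0.07716643,  0.04278621,
        0.12897956,  0.0124238 ]), 'joint_efforts': array([ 7.27577222e-03, -7.66552591e+01,  1.50303695e+00, -2.52935654e+01,
       -5.22758660e-02,  1.36986282e-02,  5.76608841e-05]), 'tcp_pos': array([ 314.31611065, -652.78161437,  181.57790328]), 'tcp_rot': array([[ 9.00949082e-01,  4.33924183e-01, -7.45232863e-04],
       [ 4.33924790e-01, -9.00948349e-01,  1.16117279e-03],
       [-1.67555366e-04, -1.36953257e-03, -9.99999048e-01]]), 'force': array([-0.22848971,  0.19739269, -0.66000555]), 'moment': array([-0.01252008,  0.08092242, -0.03192545]), 'opening': 93.26458724172159}
```

View pics/scene0.png

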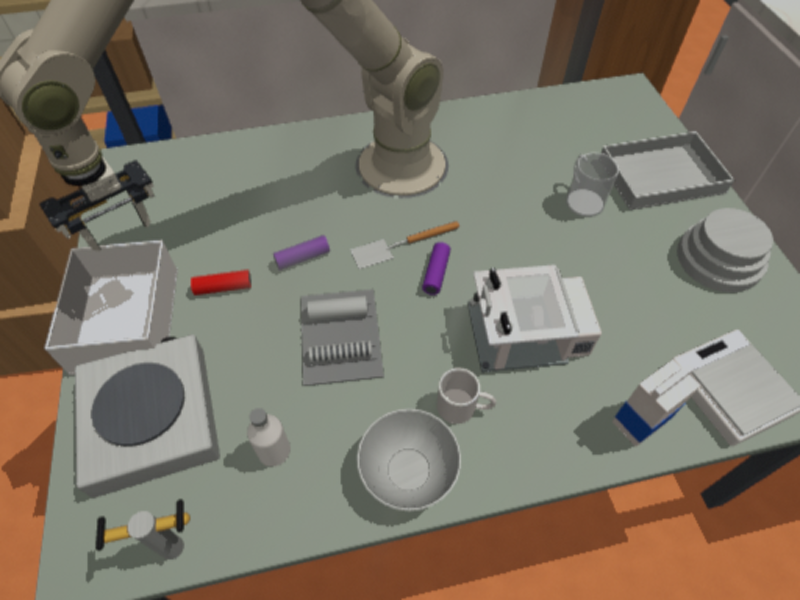

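View pics/top0.png

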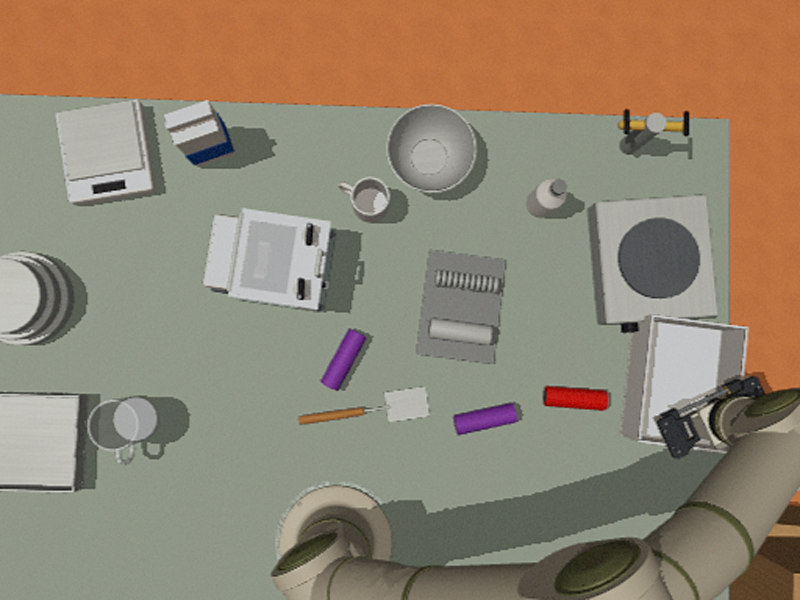

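The scene view shows the press at about (530,315), with the guard shut and two black wings on its robot-left edge. The rack is at (340,335), with the plain roller in the lane nearer the robot. I'll enlarge both.

```bash
python3 - <<'E'
import cv2,numpy as np
t=np.load("top0.npz")["frame"][:,:,::-1];s=np.load("scene0.npz")["frame"][:,:,::-1]
def crop(im,x,y,w,h,k,n): cv2.imwrite(f"pics/{n}.png",cv2.resize(im[y:y+h,x:x+w],None,fx=k,fy=k,interpolation=cv2.INTER_CUBIC))
crop(t,120,120,110,90,7,"topp0")
crop(s,290,160,100,85,7,"scp0")
crop(t,260,155,70,80,7,"topr0")
E
```

```text
(no output)
```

View pics/topp0.png

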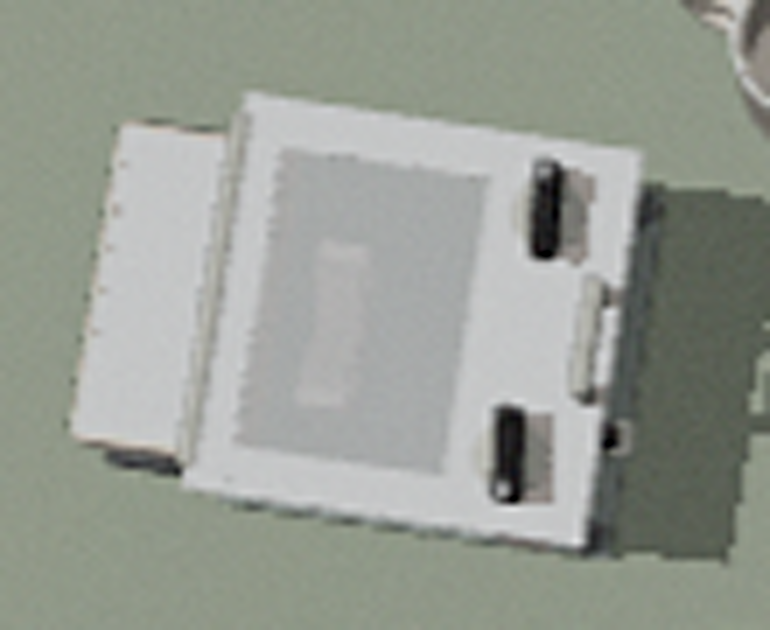

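View pics/scp0.png

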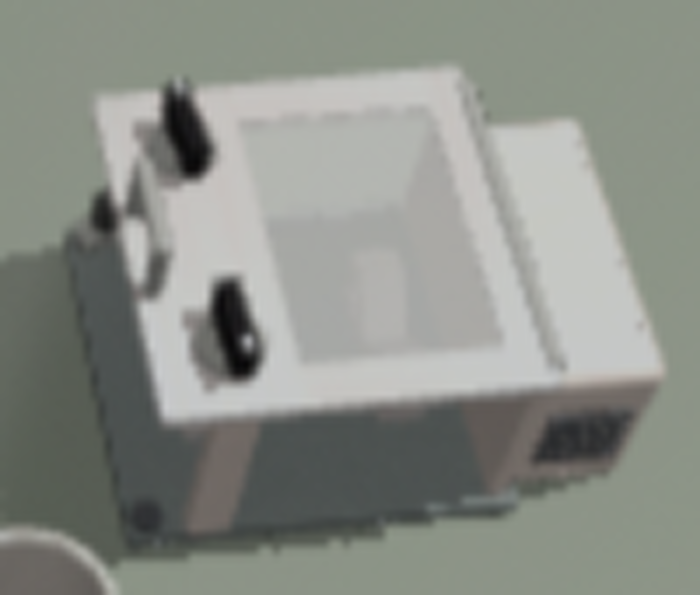

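View pics/topr0.png

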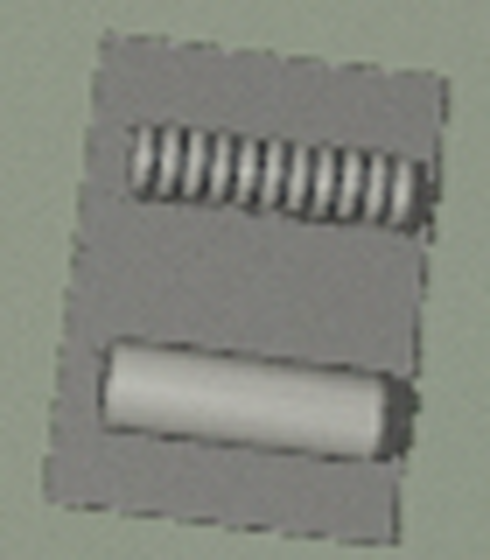

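```bash
cat > h.py <<'E'
import numpy as np,cv2
C={}
for n in("scene","top"):
    d=np.load(f"{n}0.npz");C[n]=(d["mtx"],d["camera_from_world"])
def onz(n,u,v,z):
    K,T=C[n];R=T[:3,:3];t=T[:3,3];c=-R.T@t;d=R.T@np.linalg.solve(K,[u,v,1]);return c+d*(z-c[2])/d[2]
def proj(n,p):
    K,T=C[n];q=K@(T[:3,:3]@np.asarray(p,float)+T[:3,3]);return q[:2]/q[2]
def tri(us,ut):
    P=[C[n][0]@C[n][1][:3] for n in("scene","top")]
    X=cv2.triangulatePoints(P[0],P[1],np.array(us,float).reshape(2,1),np.array(ut,float).reshape(2,1)).ravel();return X[:3]/X[3]
E
python3 - <<'E'
from h import *
np.set_printoptions(precision=1,suppress=True)
T=lambda x,y:(120+(x+.5)/7-.5,120+(y+.5)/7-.5)
S=lambda x,y:(290+(x+.5)/7-.5,160+(y+.5)/7-.5)
R=lambda x,y:(260+(x+.5)/7-.5,155+(y+.5)/7-.5)
for n,t,s in [("farhinge",(245,93),None),("farfree",(642,152),(163,422)),("nearhinge",(185,488),(460,68)),("nearfree",(588,550),(97,96))]:
    print(n,onz("top",*T(*t),121),onz("scene",*S(*s),121) if s else "")
for n,t in [("far",(548,208)),("near",(510,453))]: print(n,onz("top",*T(*t),145))
for n,s in [("far",(232,312)),("near",(180,115))]: print(n,onz("scene",*S(*s),145))
# wing ends top view
for n,a,b in [("far",(549,162),(544,254)),("near",(515,410),(506,498))]:
    print(n,onz("top",*T(*a),145),onz("top",*T(*b),145))
print("handle",onz("top",*T(590,340),161),onz("top",*T(600,283),161),onz("top",*T(580,398),161), onz("scene",*S(150,222),161))
print("peg",onz("top",*T(612,437),111.5),onz("scene",*S(102,205),111.5))
for z in(30,):
  print("roller",onz("top",*R(245,402),z),[onz("top",*R(*p),z) for p in((110,385),(382,420))])
  print("groov",[onz("top",*R(*p),26) for p in((133,162),(412,190))])
  print("rack", [onz("top",*R(*p),8) for p in((105,35),(448,77),(45,505),(395,545))])
E
```

```text
farhinge [689.1 203.7 121. ] 
farfree [667.9  24.7 121. ] [669.   24.3 121. ]
nearhinge [510.4 223.3 121. ] [511.7 225.  121. ]
nearfree [487.8  42.9 121. ] [489.6  48.7 121. ]
far [637.3  63.4 145. ]
near [528.3  76.4 145. ]
far [635.  64. 145.]
near [525.9  75.4 145. ]
far [657.8  63.7 145. ] [616.8  64.5 145. ]
near [547.3  74.8 145. ] [508.4  77.4 145. ]
handle [577.4  41.5 161. ] [602.5  38.  161. ] [551.9  45.  161. ] [591.   38.1 161. ]
peg [539.6  34.7 111.5] [545.2  35.3 111.5]
roller [ 454.9 -253.6   30. ] [array([ 461.2, -188.9,   30. ]), array([ 448.1, -319.3,   30. ])]
groov [array([ 568.7, -197.6,   26. ]), array([ 559.1, -332.2,   26. ])]
rack [array([ 632.2, -183.8,    8. ]), array([ 616.7, -351.7,    8. ]), array([ 403.1, -160.5,    8. ]), array([ 388.4, -330.2,    8. ])]
```

Emit:
{"method": "send_rows", "body": {"steps": [[[16.1, 35.8, 4], -1.34, 140], [[16.1, 35.8, 4], -1.34, 140], [[16.1, 35.8, 4], -1.34, 140], [[16.1, 35.8, 4], -1.34, 140], [[16.1, 35.8, 4], -1.34, 140], [[16.1, 35.8, 4], -1.34, 140], [[16.1, 35.8, 4], -1.34, 140], [[16.1, 35.8, 4], -1.34, 140], [[16.1, 35.8, 4], -1.34, 140], [[16.1, 35.8, 4], -1.34, 140], [[16.1, 35.8, 0], -1.34, 140], [[16.1, 35.8, 0], -1.34, 140], [[16.1, 35.8, 0], -1.34, 140], [[16.1, 35.8, 0], -1.34, 140], [[16.1, 35.8, 0], -1.34, 140], [[16.1, 35.8, 0], -1.34, 140], [[16.1, 35.8, 0], -1.34, 140], [[16.1, 35.8, 0], -1.34, 140], [[16.1, 35.8, 0], -1.34, 140], [[16.1, 35.8, 0], -1.34, 140]], "grip_force": 15}}

```text
time_s: 2.1
tcp_pos: [636.8, 64.3, 222.0]
tcp_rot: [[1.0, -0.02, -0.001], [-0.02, -1.0, -0.0], [-0.001, 0.0, -1.0]]
force: [0.2, -0.5, 0.1]
opening: 42.1
```

Emit:
{"method": "send_rows", "body": {"steps": [[[0, 0, -30], 0, 140], [[0, 0, -30], 0, 140], [[0, 0, -20], 0, 140], [[0, 0, -11], 0, 140], [[0, 0, -5], 0, 140], [[0, 0, 0], 0, 140]]}}

```text
time_s: 2.7
tcp_pos: [636.6, 62.7, 126.2]
tcp_rot: [[1.0, -0.019, -0.0], [-0.019, -1.0, -0.0], [-0.0, 0.0, -1.0]]
force: [0.2, -0.5, 0.6]
opening: 42.0
```

```bash
cat > g.py <<'E'
import sys,cv2
from station import arm,grab_frame
def snap(n,tag,x,y,w,h,k):
    f=grab_frame(n)["frame"][:,:,::-1];cv2.imwrite(f"pics/{tag}.png",cv2.resize(f[y:y+h,x:x+w],None,fx=k,fy=k,interpolation=cv2.INTER_CUBIC))
E
python3 - <<'E'
from g import *
snap("scene","s1",270,110,140,140,5)
E
```

```text
(no output)
```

View pics/s1.png

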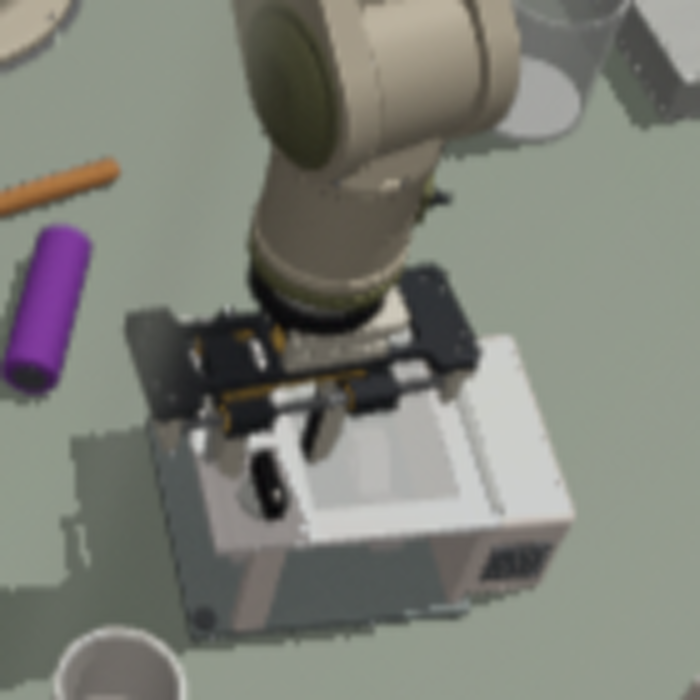

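```bash
python3 - <<'E'
from h import *
for p in [(636.6,62.7,126),(636.6,84+8,126),(636.6,41-8,126),(636.6,62.7,145)]:
    print((proj("scene",p)-[270,110]+.5)*5)
E
```

```text
[260.57161192 492.18669314]
[305.05397828 483.48787361]
[215.17842743 501.06362915]
[264.96677024 475.7036885 ]
```

```bash
python3 - <<'E'
from g import *
snap("scene","s2",300,170,60,50,13)
snap("top","t2",130,90,110,110,7)
E
```

```text
(no output)
```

View pics/s2.png

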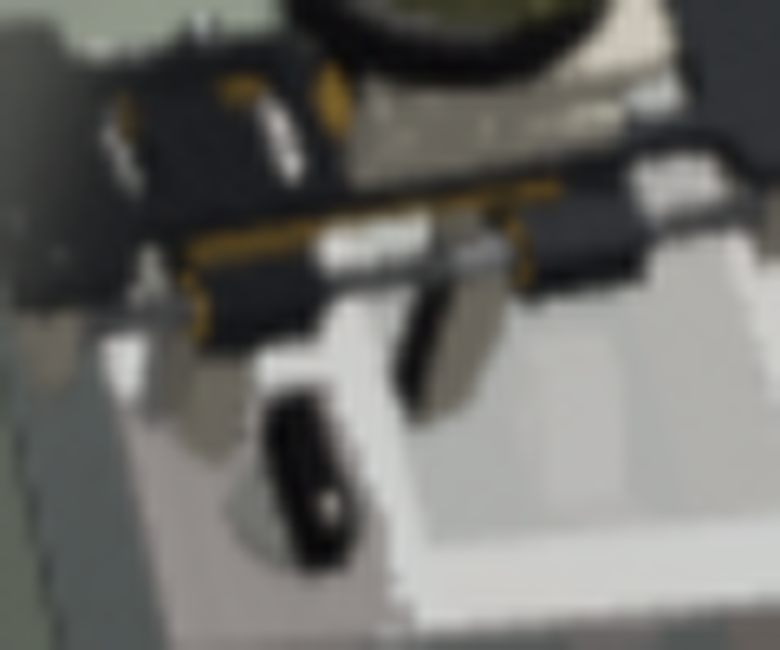

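View pics/t2.png

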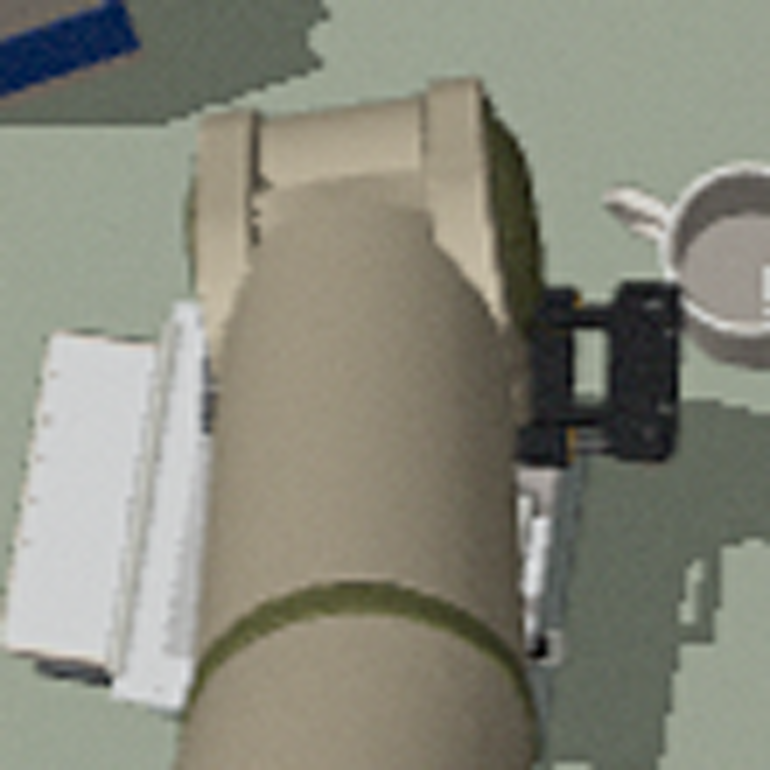

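```bash
python3 - <<'E'
from h import *
np.set_printoptions(precision=1,suppress=True)
for uv in [(316.5,205.4),(333.5,202.3)]:
    for z in (126,135,145,155): print(z,onz("scene",*uv,z))
E
```

```text
126 [624.1  50.  126. ]
135 [629.4  47.1 135. ]
145 [635.2  43.8 145. ]
155 [641.   40.5 155. ]
126 [624.8 106.1 126. ]
135 [630.1 102.6 135. ]
145 [635.9  98.8 145. ]
155 [641.7  94.9 155. ]
```

```bash
python3 - <<'E'
from h import *
np.set_printoptions(precision=1,suppress=True)
a=np.array([314.3,-652.8,181.6]);y=np.array([.434,-.901,0])
for s in(-55,-46.5,0,46.5,55): print(s,proj("scene",a+s*y), (proj("scene",a+s*y)-[10,90])*8)
s=np.load("scene0.npz")["frame"][:,:,::-1]
cv2.imwrite("pics/s3.png",cv2.resize(s[90:165,10:105],None,fx=8,fy=8,interpolation=cv2.INTER_CUBIC))
E
```

```text
-55 [ 97.7 149.7] [701.9 477.2]
-46.5 [ 95.3 150.9] [682.5 486.9]
0 [ 81.8 157.6] [574.6 541. ]
46.5 [ 67.9 164.6] [463.5 596.7]
55 [ 65.4 165.9] [442.9 607. ]
```

View pics/s3.png

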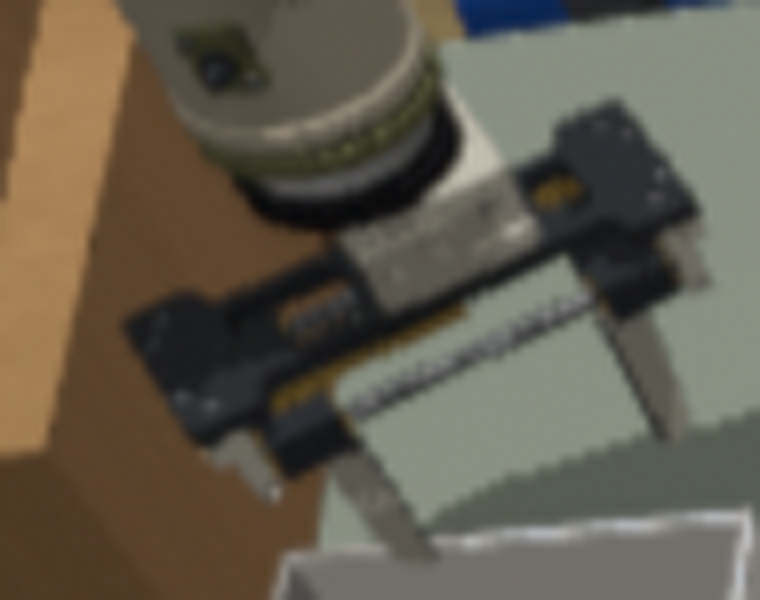

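Emit:
{"method": "send_rows", "body": {"steps": [[[0, 0, 0], 0, 200], [[0, 0, 0], 0, 235], [[0, 0, 0], 0, 255], [[0, 0, 0], 0, 255]], "grip_force": 10}}

```text
time_s: 3.25
tcp_pos: [636.6, 62.8, 126.5]
tcp_rot: [[1.0, -0.019, 0.0], [-0.019, -1.0, 0.0], [0.0, -0.0, -1.0]]
force: [-0.4, -0.0, -0.4]
opening: 14.5
```

```bash
python3 - <<'E'
from g import *
snap("scene","s4",300,170,60,50,13)
print(arm.get_obs()["force"],arm.get_obs()["opening"])
E
```

```text
[ 1.27436022  0.24700588 -0.01030809] 10.20958328097704
```

View pics/s4.png

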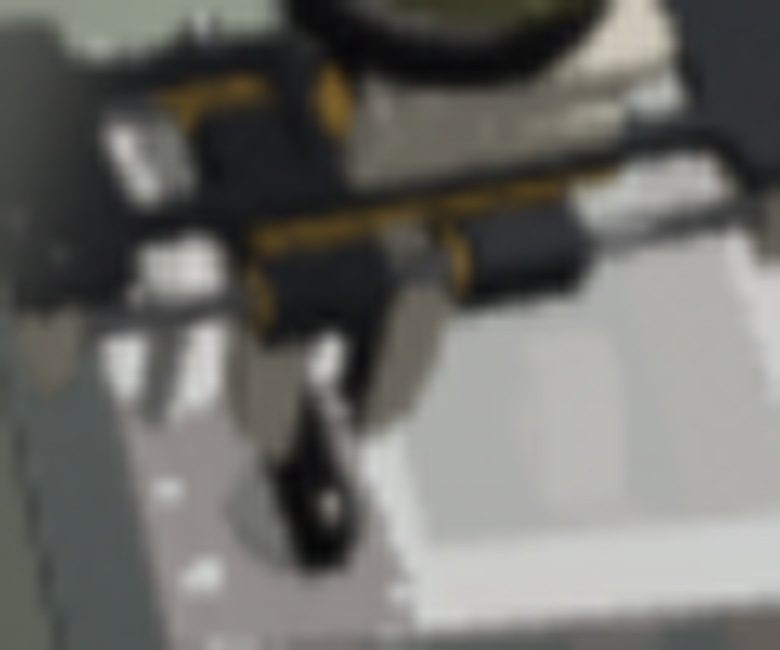

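```bash
python3 - <<'E'
from g import *
for i in range(8): grab_frame("top"); print(arm.get_obs()["opening"])
print(arm.get_obs()["tcp_pos"])
snap("scene","s5",300,170,60,50,13)
E
```

```text
6.38002071763242
2.8589894150164454
1.0440141060155559
0.7156184563331446
0.898155145024916
0.8858918339427234
0.6742106740004414
0.45408506298501256
[636.49563193  62.77033087 126.24130237]
```

View pics/s5.png

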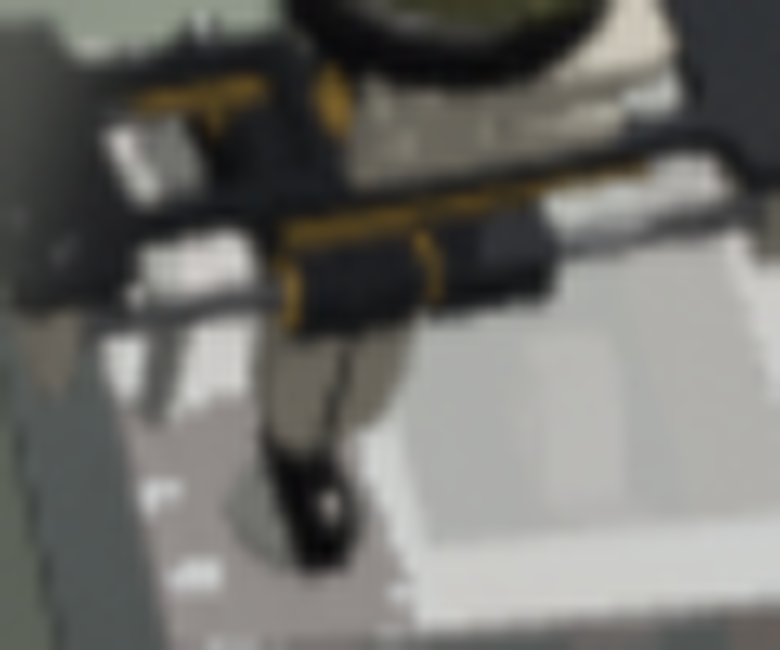

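```bash
python3 - <<'E'
from g import *
from h import *
print(arm.tcp_to_grasp, arm.get_obs()["tcp_pos"])
for z in(182,190,198,206): print(onz("scene",78.75,152.1,z))
# top view start
t=np.load("top0.npz")["frame"][:,:,::-1]
print(proj("top",(314.3,-652.8,181.6)))
cv2.imwrite("pics/t3.png",cv2.resize(t[225:300,410:495],None,fx=8,fy=8,interpolation=cv2.INTER_CUBIC))
E
```

```text
18.8 [636.55524802  62.80301249 126.28637453]
[ 288.16459645 -663.38956784  182.        ]
[ 295.95721778 -660.12387127  190.        ]
[ 303.74983911 -656.85817471  198.        ]
[ 311.54246044 -653.59247815  206.        ]
[431.99111531 261.34831427]
```

View pics/t3.png

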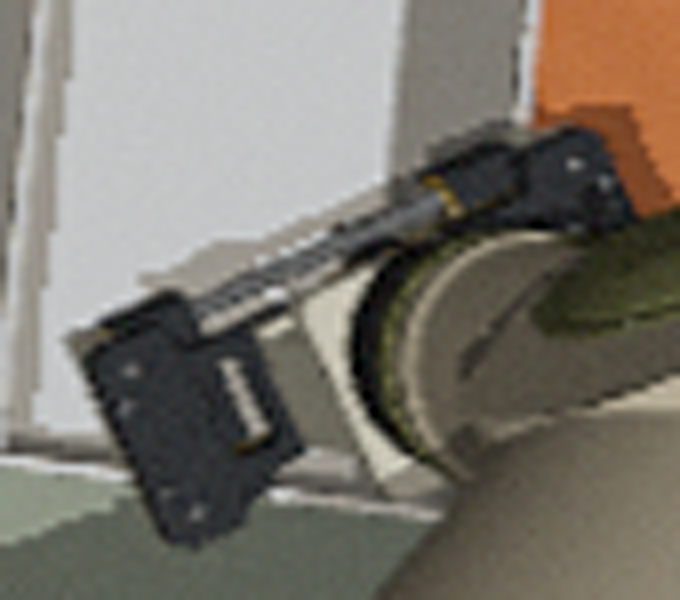

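Emit:
{"method": "send_rows", "body": {"steps": [[[0, 0, 2], 0, 140], [[0, 0, 0], 0, 140], [[0, 0, 0], 0, 140], [[0, 0, 0], 0, 140], [[0, 0, 0], 0, 140], [[0, 0, -4], 0, 140], [[0, 0, -4], 0, 140], [[0, 0, -4], 0, 140], [[0, 0, -4], 0, 140], [[0, 0, 0], 0, 140]]}}

```text
time_s: 4.75
tcp_pos: [636.1, 62.8, 111.5]
tcp_rot: [[1.0, -0.019, -0.001], [-0.019, -1.0, -0.0], [-0.001, 0.0, -1.0]]
force: [0.1, -0.2, 0.2]
opening: 41.9
```

```bash
python3 - <<'E'
from g import *
snap("scene","s6",300,170,60,50,13)
o=arm.get_obs();print(o["force"],o["opening"],o["tcp_pos"])
E
```

```text
[-0.25019136  0.44449188 -0.51310068] 42.1407941307236 [636.32664467  62.73296914 111.8630877 ]
```

View pics/s6.png

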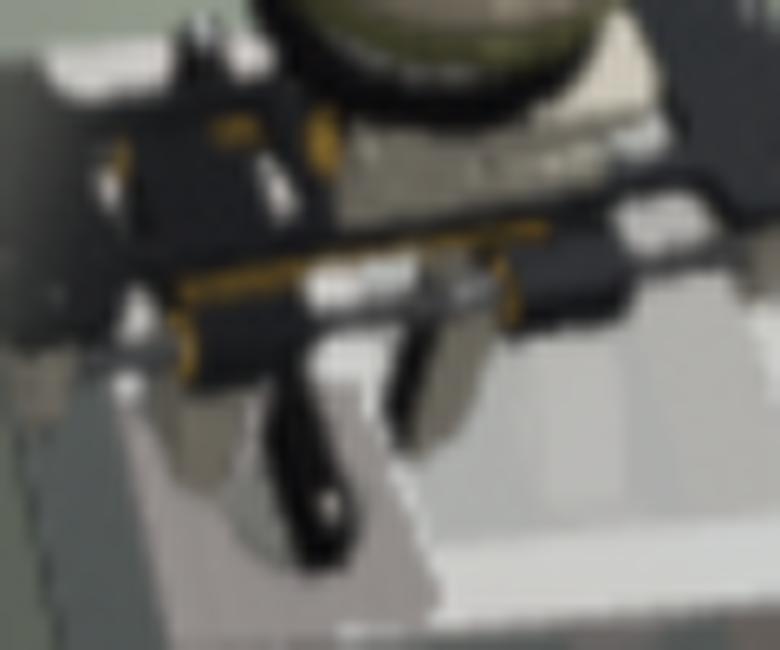

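The reported TCP (z 112) is now below the guard's upper face and there's still no contact force. So the real fingertips are about 20 mm above the reported TCP, as the pictures suggested. I'll grip here.

Emit:
{"method": "send_rows", "body": {"steps": [[[0, 0, 0], 0, 255], [[0, 0, 0], 0, 255], [[0, 0, 0], 0, 255], [[0, 0, 0], 0, 255], [[0, 0, 0], 0, 255], [[0, 0, 0], 0, 255]], "grip_force": 12}}

```text
time_s: 5.4
tcp_pos: [636.6, 62.8, 112.4]
tcp_rot: [[1.0, -0.019, 0.0], [-0.019, -1.0, 0.0], [0.0, -0.0, -1.0]]
force: [0.2, 0.1, -0.0]
opening: 1.0
```

```bash
python3 - <<'E'
from g import *
snap("scene","s7",300,170,60,50,13)
snap("top","t7",130,90,110,110,7)
E
```

```text
(no output)
```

View pics/s7.png

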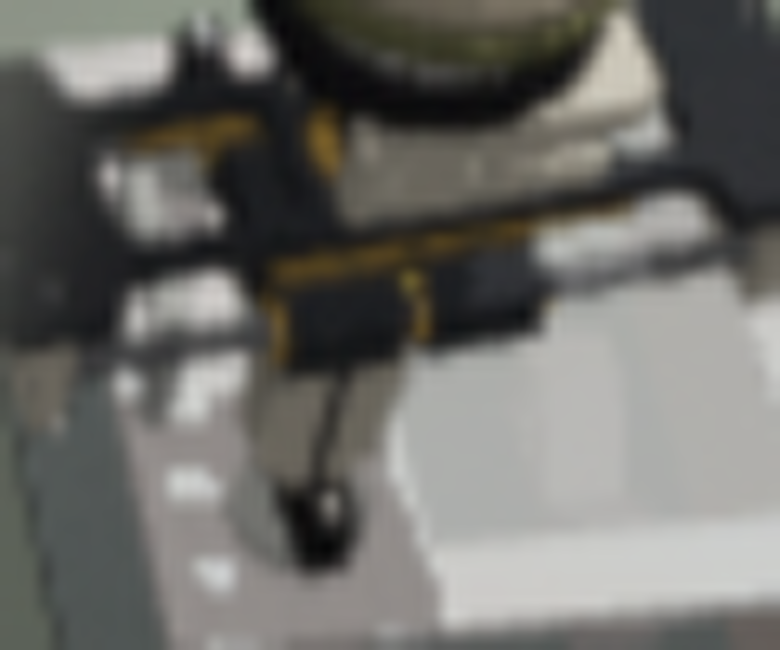

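```bash
python3 - <<'E'
from g import *
from h import *
np.set_printoptions(precision=1,suppress=True)
for z in(112,130,140,146,150,155): print(onz("scene",323.4,206.6,z))
o=arm.get_obs();print(o["joints"],o["opening"],o["tcp_pos"])
E
```

```text
[625.1  74.6 112. ]
[635.4  68.4 130. ]
[641.2  64.9 140. ]
[644.6  62.8 146. ]
[646.9  61.4 150. ]
[649.8  59.6 155. ]
[ -11.    33.     0.5  106.9   -0.4   40.1 -101.4] 0.19661183630647108 [636.6  62.8 112.3]
```

View pics/t7.png

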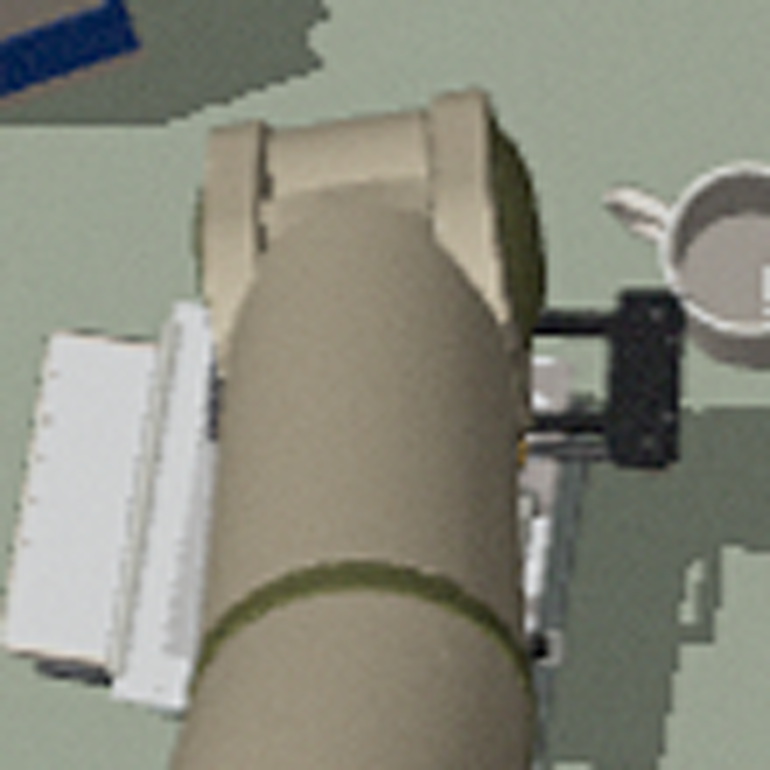

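The tip pixel fits the tool's x and y only if the true tips are about 33 mm above the reported TCP. All three pictures agree on that. I'll reopen, go down to a true tip height of about 129, and close.

Emit:
{"method": "send_rows", "body": {"steps": [[[0, 0, 1], 0, 140], [[0, 0, 0], 0, 140], [[0, 0, 0], 0, 140], [[0, 0, 0], 0, 140], [[0, 0, 0], 0, 140], [[0, 0, -6], 0, 140], [[0, 0, -6], 0, 140], [[0, 0, -5], 0, 140], [[0, 0, 0], 0, 200], [[0, 0, 0], 0, 255], [[0, 0, 0], 0, 255], [[0, 0, 0], 0, 255], [[0, 0, 0], 0, 255], [[0, 0, 0], 0, 255]], "grip_force": 12}}

```text
time_s: 6.9
tcp_pos: [636.6, 65.4, 96.5]
tcp_rot: [[1.0, -0.017, 0.0], [-0.017, -1.0, 0.003], [0.0, -0.003, -1.0]]
force: [0.2, 5.9, -0.3]
opening: 11.9
```

Emit:
{"method": "send_rows", "body": {"steps": [[[0, 2.5, 0], 0, 255], [[0, 0, 0], 8.2, 255], [[0, 0, 0], 8.2, 255], [[0, 0, 0], 8.2, 255], [[0, 0, 0], 8.2, 255], [[0, 0, 0], 8.2, 255], [[0, 0, 0], 8.2, 255], [[0, 0, 0], 8.2, 255], [[0, 0, 0], 8.2, 255], [[0, 0, 0], 8.2, 255], [[0, 0, 0], 8.2, 255], [[0, 0, 0], 0, 255]]}}

```text
time_s: 8.1
tcp_pos: [637.4, 64.4, 96.5]
tcp_rot: [[0.157, 0.988, 0.001], [0.988, -0.157, -0.0], [0.0, 0.001, -1.0]]
force: [1.9, -1.5, -0.7]
opening: 12.3
```

Emit:
{"method": "send_rows", "body": {"steps": [[[0, 0, 0], 0, 140], [[0, 0, 0], 0, 140], [[0, 0, 0], 0, 140], [[0, 0, 10], 0, 140], [[0, 0, 25], 0, 140], [[0, 0, 15], 0, 140], [[-10.9, 1.25, 0], -8.5, 140], [[-10.9, 1.25, 0], -8.5, 140], [[-10.9, 1.25, 0], -8.5, 140], [[-10.9, 1.25, 0], -8.5, 140], [[-10.9, 1.25, 0], -8.5, 140], [[-10.9, 1.25, 0], -8.5, 140], [[-10.9, 1.25, 0], -8.5, 140], [[-10.9, 1.25, 0], -8.5, 140], [[-10.9, 1.25, 0], -8.5, 140], [[-10.9, 1.25, 0], -8.5, 140], [[0, 0, 0], 0, 140]]}}

```text
time_s: 9.8
tcp_pos: [526.5, 78.3, 147.0]
tcp_rot: [[0.997, -0.073, -0.0], [-0.073, -0.997, 0.0], [-0.0, -0.0, -1.0]]
force: [1.1, -0.1, -0.5]
opening: 42.1
```

```bash
python3 - <<'E'
from g import *
snap("scene","s8",290,150,80,70,10)
o=arm.get_obs();print(o["force"],o["opening"],o["tcp_pos"])
E
```

```text
[-0.62205408  0.07358374  0.25706909] 41.889586649162396 [527.55020691  78.29885172 147.04007125]
```

View pics/s8.png

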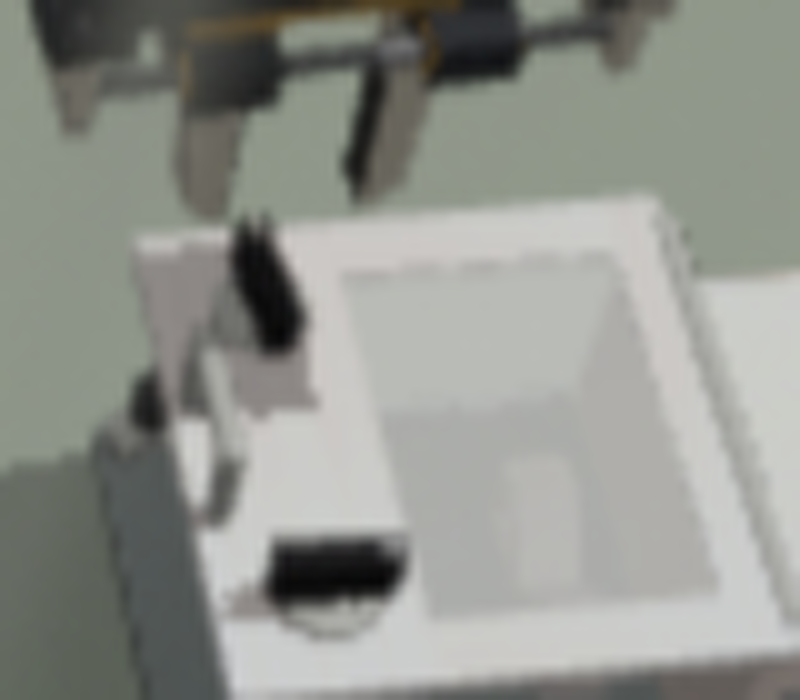

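Emit:
{"method": "send_rows", "body": {"steps": [[[0.5, -1, -20], 0, 140], [[0, 0, -18], 0, 140], [[0, 0, -8], 0, 140], [[0, 0, -4], 0, 140], [[0, 0, 0], 0, 200], [[0, 0, 0], 0, 255], [[0, 0, 0], 0, 255], [[0, 0, 0], 0, 255], [[0, 0, 0], 0, 255], [[0, 0, 0], 0, 255]]}}

```text
time_s: 10.85
tcp_pos: [528.9, 78.4, 96.9]
tcp_rot: [[0.998, -0.07, 0.002], [-0.07, -0.998, 0.002], [0.002, -0.002, -1.0]]
force: [1.5, 4.5, 0.9]
opening: 11.8
```

Emit:
{"method": "send_rows", "body": {"steps": [[[0, 1.5, 0], 0, 255], [[0, 0, 0], 8.5, 255], [[0, 0, 0], 8.5, 255], [[0, 0, 0], 8.5, 255], [[0, 0, 0], 8.5, 255], [[0, 0, 0], 8.5, 255], [[0, 0, 0], 8.5, 255], [[0, 0, 0], 8.5, 255], [[0, 0, 0], 8.5, 255], [[0, 0, 0], 8.5, 255], [[0, 0, 0], 8.5, 255], [[0, 0, 0], 0, 255], [[0, 0, 0], 0, 255]]}}

```text
time_s: 12.15
tcp_pos: [528.4, 78.9, 96.8]
tcp_rot: [[0.159, 0.987, 0.001], [0.987, -0.159, 0.001], [0.001, 0.001, -1.0]]
force: [-1.0, 3.2, 5.3]
opening: 11.9
```

Emit:
{"method": "send_rows", "body": {"steps": [[[0, 0, 0], 0, 140], [[0, 0, 0], 0, 140], [[0, 0, 0], 0, 140], [[0, 0, 15], 0, 140], [[0, 0, 35], 0, 140], [[0, 0, 0], -8.5, 140], [[5, -3.6, 0], -8.5, 140], [[5, -3.6, 0], -8.5, 140], [[5, -3.6, 0], -8.5, 140], [[5, -3.6, 0], -8.5, 140], [[5, -3.6, 0], -8.5, 140], [[5, -3.6, 0], -8.5, 140], [[5, -3.6, 0], -8.5, 140], [[5, -3.6, 0], -8.5, 140], [[5, -3.6, 0], -8.5, 140], [[5, -3.6, 0], -2.3, 140], [[0, 0, 0], 0, 140]]}}

```text
time_s: 13.85
tcp_pos: [578.5, 41.8, 146.2]
tcp_rot: [[0.994, -0.11, 0.0], [-0.11, -0.994, -0.001], [0.0, 0.001, -1.0]]
force: [0.4, 0.2, 0.3]
opening: 42.2
```

```bash
python3 - <<'E'
from g import *
snap("scene","s9",290,150,80,70,10)
o=arm.get_obs();print(o["force"],o["opening"],o["tcp_pos"],o["tcp_rot"])
E
```

```text
[-1.32233244 -0.1606413   0.65316997] 41.698468024831094 [578.08312118  42.1428882  146.17334048] [[ 9.94117590e-01 -1.08305811e-01 -2.63351533e-04]
 [-1.08305883e-01 -9.94117578e-01 -2.78305893e-04]
 [-2.31660243e-04  3.05191304e-04 -9.99999927e-01]]
```

View pics/s9.png

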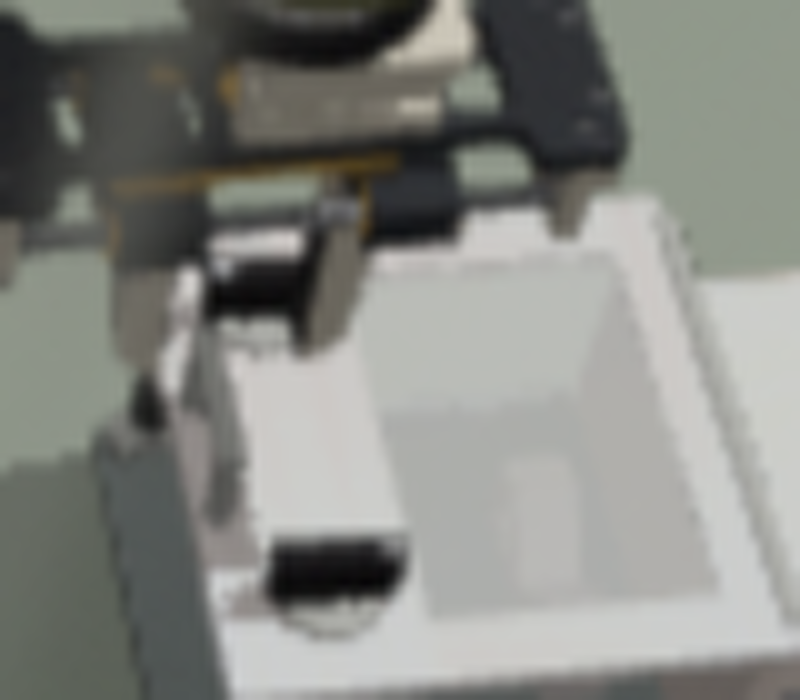

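Both wings now lie along the press's y, and the fingers straddle the handle at about (230,400). Next I'll grip the handle.

Emit:
{"method": "send_rows", "body": {"steps": [[[0, 0, -15], 0, 140], [[0, 0, -12], 0, 140], [[0, 0, -9], 0, 140], [[0, 0, 0], 0, 200], [[0, 0, 0], 0, 255], [[0, 0, 0], 0, 255], [[0, 0, 0], 0, 255], [[0, 0, 0], 0, 255], [[0, 0, 0], 0, 255], [[0, 0, 0], 0, 255]], "grip_force": 20}}

```text
time_s: 14.9
tcp_pos: [578.5, 43.2, 110.7]
tcp_rot: [[0.994, -0.111, 0.001], [-0.111, -0.994, 0.001], [0.001, -0.001, -1.0]]
force: [-0.2, 4.2, 2.8]
opening: 9.0
```

```bash
python3 - <<'E'
import numpy as np
th=np.radians(np.arange(0,101,5));s=-172*np.cos(th)+38*np.sin(th);z=172*np.sin(th)+38*np.cos(th)
print([[round(a*.11,1),round(a*.994,1),round(b,1)] for a,b in zip(np.diff(s),np.diff(z))])
E
```

```text
[[np.float64(0.4), np.float64(3.9), np.float64(14.8)], [np.float64(0.6), np.float64(5.2), np.float64(14.4)], [np.float64(0.7), np.float64(6.4), np.float64(13.9)], [np.float64(0.8), np.float64(7.6), np.float64(13.3)], [np.float64(1.0), np.float64(8.8), np.float64(12.6)], [np.float64(1.1), np.float64(9.8), np.float64(11.8)], [np.float64(1.2), np.float64(10.8), np.float64(10.9)], [np.float64(1.3), np.float64(11.7), np.float64(9.9)], [np.float64(1.4), np.float64(12.5), np.float64(8.8)], [np.float64(1.5), np.float64(13.2), np.float64(7.7)], [np.float64(1.5), np.float64(13.8), np.float64(6.5)], [np.float64(1.6), np.float64(14.3), np.float64(5.3)], [np.float64(1.6), np.float64(14.8), np.float64(4.0)], [np.float64(1.7), np.float64(15.0), np.float64(2.7)], [np.float64(1.7), np.float64(15.2), np.float64(1.4)], [np.float64(1.7), np.float64(15.3), np.float64(0.0)], [np.float64(1.7), np.float64(15.2), np.float64(-1.3)], [np.float64(1.7), np.float64(15.0), np.float64(-2.7)], [np.float64(1.6), np.float64(14.8), np.float64(-4.0)], [np.float64(1.6), np.float64(14.4), np.float64(-5.2)]]
```

Emit:
{"method": "send_rows", "body": {"steps": [[[0.4, 5.5, 14.8], 0, 255], [[0.6, 5.2, 14.4], 0, 255], [[0.7, 6.4, 13.9], 0, 255], [[0.8, 7.6, 13.3], 0, 255], [[1.0, 8.8, 12.6], 0, 255], [[1.1, 9.8, 11.8], 0, 255], [[1.2, 10.8, 10.9], 0, 255], [[1.3, 11.7, 9.9], 0, 255]]}}

```text
time_s: 15.7
tcp_pos: [585.6, 103.9, 212.7]
tcp_rot: [[0.993, -0.114, 0.0], [-0.114, -0.993, -0.005], [0.001, 0.005, -1.0]]
force: [0.8, -9.6, 3.2]
opening: 9.4
```

```bash
python3 - <<'E'
from g import *
snap("scene","s10",290,110,110,120,6)
o=arm.get_obs();print(o["force"],o["opening"],o["tcp_pos"],o["tcp_rot"])
E
```

```text
[-2.12845918 -9.29485383 13.93011731] 9.386303308442969 [586.03900272 106.09229434 214.41299595] [[ 0.99364176 -0.11257772  0.00151929]
 [-0.11257142 -0.9936366  -0.0037402 ]
 [ 0.00193068  0.00354539 -0.99999185]]
```

View pics/s10.png

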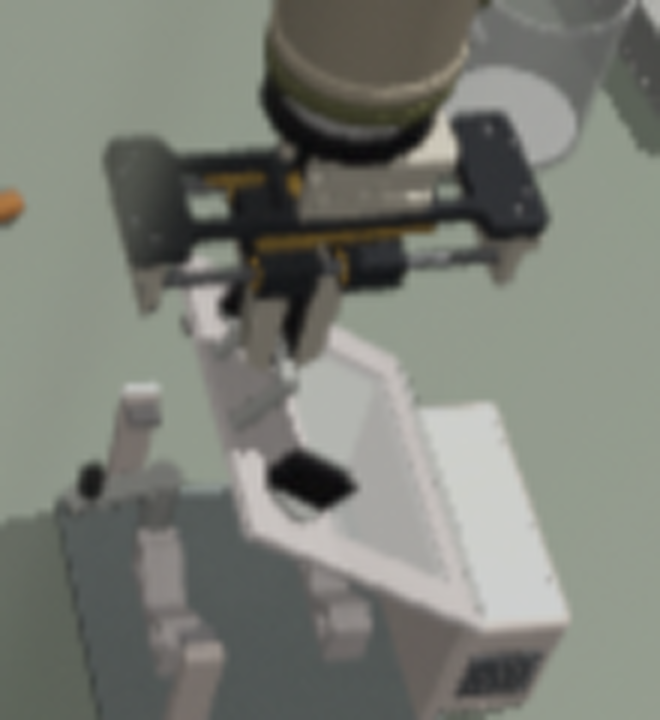

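Emit:
{"method": "send_rows", "body": {"steps": [[[1.4, 11.0, 8.8], 0, 255], [[1.5, 12.5, 7.7], 0, 255], [[1.5, 13.8, 6.5], 0, 255], [[1.6, 14.3, 5.3], 0, 255], [[1.6, 14.8, 4.0], 0, 255], [[1.7, 15.0, 2.7], 0, 255], [[1.7, 15.2, 1.4], 0, 255]]}}

```text
time_s: 16.45
tcp_pos: [597.6, 202.7, 250.2]
tcp_rot: [[0.994, -0.113, 0.003], [-0.113, -0.994, -0.002], [0.003, 0.002, -1.0]]
force: [1.4, -4.6, 6.5]
opening: 9.1
```

```bash
python3 - <<'E'
from g import *
snap("scene","s11",290,90,110,120,6)
o=arm.get_obs();print(o["force"],o["opening"],o["tcp_pos"],o["tcp_rot"])
E
```

```text
[ 1.58668628 -2.18301902 10.6957914 ] 9.84523320757517 [598.07071594 206.38320122 250.25020767] [[ 9.93856982e-01 -1.10593136e-01  4.17820921e-03]
 [-1.10595367e-01 -9.93865469e-01  3.05975643e-04]
 [ 4.11873906e-03 -7.66186610e-04 -9.99991224e-01]]
```

View pics/s11.png

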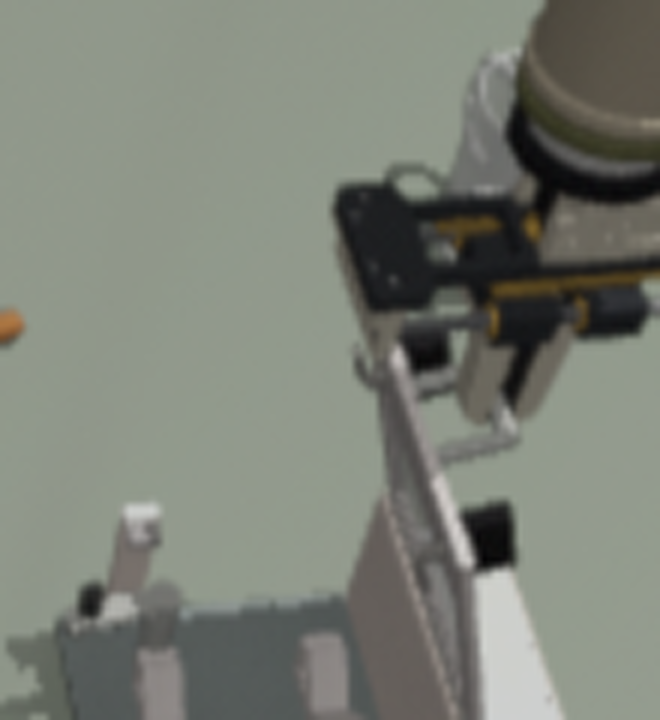

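Emit:
{"method": "send_rows", "body": {"steps": [[[1.7, 15.3, 0], 0, 255], [[1.7, 15.2, -1.3], 0, 255], [[1.7, 15.0, -2.7], 0, 255], [[1.6, 14.8, -4.0], 0, 255], [[1.6, 14.4, -5.2], 0, 255], [[0, 0, 0], 0, 255]]}}

```text
time_s: 17.1
tcp_pos: [606.7, 281.3, 235.0]
tcp_rot: [[0.994, -0.11, 0.004], [-0.11, -0.994, 0.001], [0.004, -0.002, -1.0]]
force: [7.0, 2.1, 0.6]
opening: 9.1
```

```bash
python3 - <<'E'
from g import *
snap("scene","s12",290,90,130,120,6)
o=arm.get_obs();print(o["force"],o["opening"],o["tcp_pos"],o["tcp_rot"])
E
```

```text
[8.00995457 2.82448097 0.71651378] 9.116906840021125 [606.66531728 280.84415112 235.21534949] [[ 0.99384167 -0.11074115  0.003891  ]
 [-0.11074766 -0.99384743  0.00149648]
 [ 0.00370134 -0.00191819 -0.99999131]]
```

View pics/s12.png

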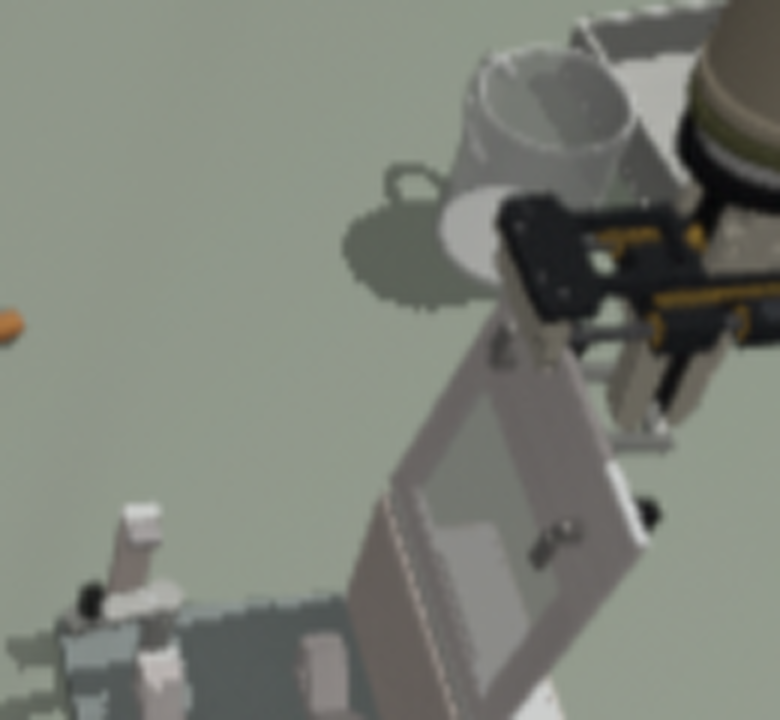

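Emit:
{"method": "send_rows", "body": {"steps": [[[0, 0, 0], 0, 206], [[0, 0, 0], 0, 206], [[0, 0, 0], 0, 206], [[0, 0, 15], 0, 206], [[0, 0, 30], 0, 206], [[0, 0, 30], 0, 206], [[-9.5, -33.4, 0], 5.6, 150], [[-9.5, -33.4, 0], 5.6, 100], [[-9.5, -33.4, 0], 5.6, 63], [[-9.5, -33.4, 0], 5.7, 63], [[-9.5, -33.4, 0], 5.7, 63], [[-9.5, -33.4, 0], 5.7, 63], [[-9.5, -33.4, 0], 5.7, 63], [[-9.5, -33.4, -10], 5.7, 63], [[-9.5, -33.4, -10], 5.7, 63], [[-9.5, -33.4, -10], 5.7, 63]]}}

```text
time_s: 18.75
tcp_pos: [508.4, -55.8, 279.8]
tcp_rot: [[0.635, 0.772, -0.0], [0.772, -0.635, -0.0], [-0.0, -0.0, -1.0]]
force: [1.0, 0.1, -0.4]
opening: 70.0
```

```bash
python3 - <<'E'
from g import *
from h import *
f=grab_frame("scene")["frame"][:,:,::-1]
cv2.imwrite("pics/s13.png",cv2.resize(f[130:260,270:400],None,fx=6,fy=6,interpolation=cv2.INTER_CUBIC)[:600])
f=grab_frame("top")["frame"][:,:,::-1]
np.save("top13.npy",f)
cv2.imwrite("pics/t13.png",cv2.resize(f[110:210,115:235],None,fx=6,fy=6,interpolation=cv2.INTER_CUBIC))
o=arm.get_obs();print(o["force"],o["opening"],o["tcp_pos"],o["tcp_rot"][:,1])
E
```

```text
[ 0.36750094 -0.40119789  0.27456545] 70.29209735073016 [506.74669482 -59.47948042 278.87234492] [ 0.76759372 -0.64093477 -0.00158191]
```

View pics/s13.png

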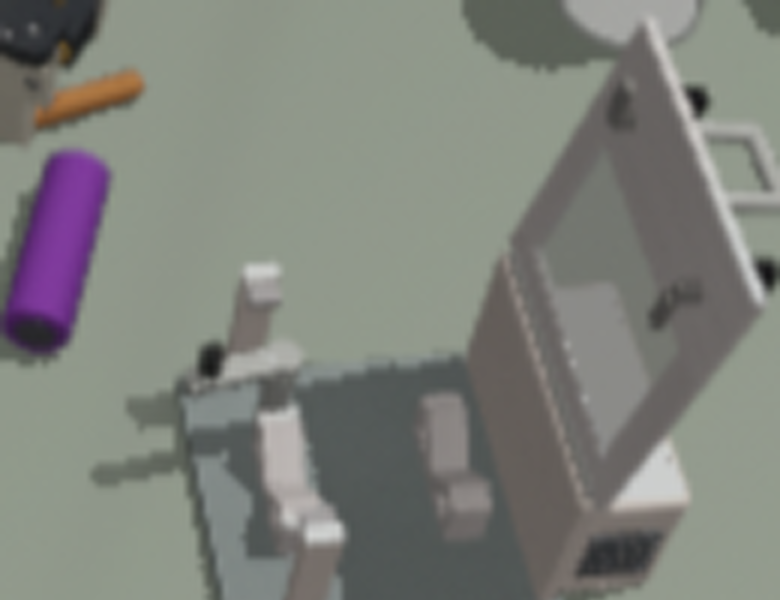

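View pics/t13.png

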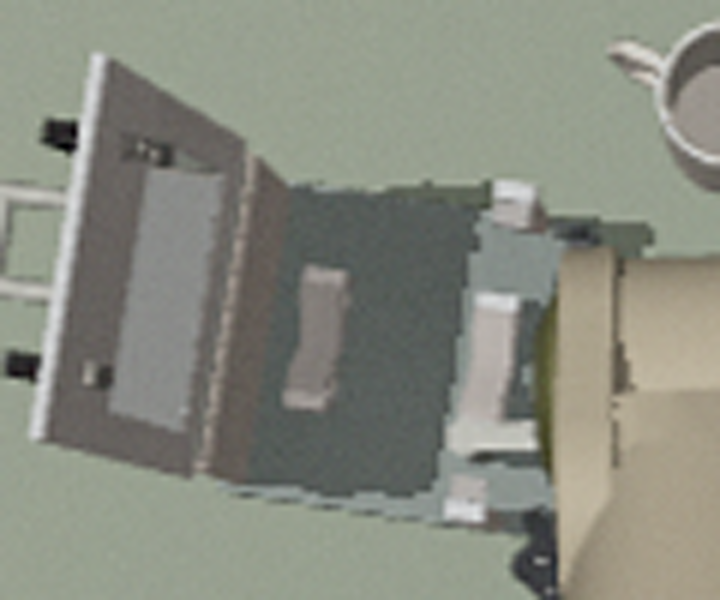

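Emit:
{"method": "send_rows", "body": {"steps": [[[-5.2, -19.4, 0], 3.45, 63], [[-5.2, -19.4, -20], 3.45, 63], [[-5.2, -19.4, -20], 3.45, 63], [[-5.2, -19.4, -20], 3.45, 63], [[-5.2, -19.4, -20], 3.45, 63], [[-5.2, -19.4, -20], 3.45, 63], [[-5.2, -19.4, -20], 3.45, 63], [[-5.2, -19.4, -20], 3.45, 63], [[-5.2, -19.4, -20], 3.45, 63], [[-5.2, -19.4, -20], 3.45, 63], [[0, 0, 0], 0, 63]]}}

```text
time_s: 19.95
tcp_pos: [455.4, -250.0, 98.0]
tcp_rot: [[0.093, 0.996, -0.004], [0.996, -0.093, 0.001], [0.001, -0.004, -1.0]]
force: [0.3, 1.0, -0.2]
opening: 69.9
```

```bash
python3 - <<'E'
from g import *
from h import *
f=grab_frame("scene")["frame"][:,:,::-1]
cv2.imwrite("pics/s14.png",cv2.resize(f[140:250,180:260],None,fx=5,fy=5,interpolation=cv2.INTER_CUBIC)[:600])
f=grab_frame("top")["frame"][:,:,::-1]
np.save("top14.npy",f)
cv2.imwrite("pics/t14.png",cv2.resize(f[110:210,115:235],None,fx=6,fy=6,interpolation=cv2.INTER_CUBIC))
o=arm.get_obs();print(o["force"],o["opening"],o["tcp_pos"],o["tcp_rot"][:,1])
E
```

```text
[-0.36464841  0.78494596  0.40585427] 69.8911681656406 [ 457.56675884 -247.99207461  100.03631789] [ 9.95705437e-01 -9.25751470e-02 -7.24742282e-04]
```

View pics/s14.png

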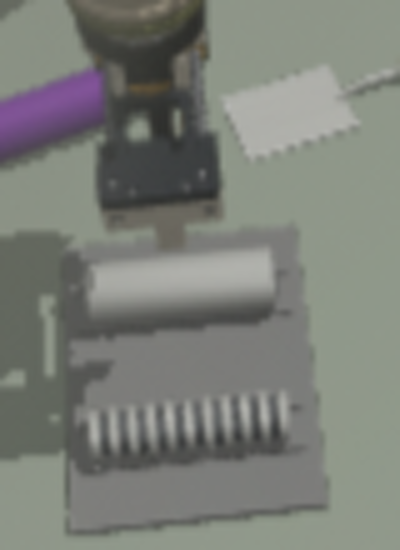

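View pics/t14.png

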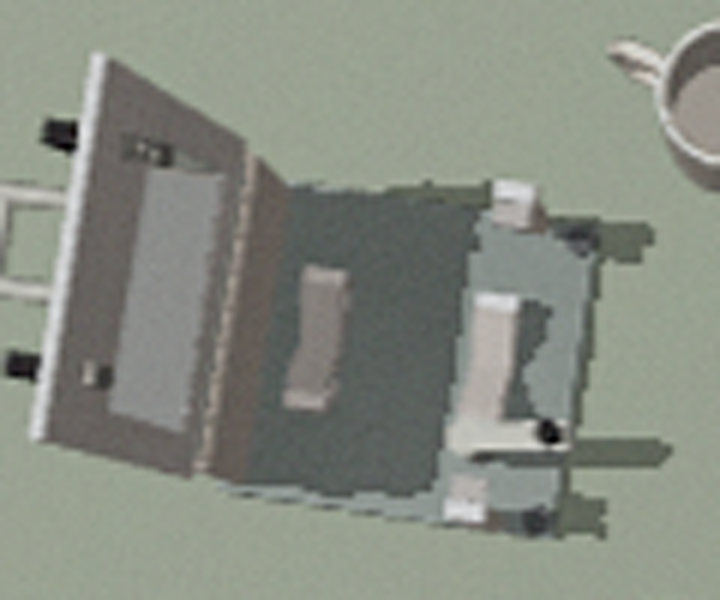

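```bash
python3 - <<'E'
from h import *
np.set_printoptions(precision=1,suppress=True)
T=lambda x,y:(115+(x+.5)/6-.5,110+(y+.5)/6-.5)
P=lambda x,y,z:onz("top",*T(x,y),z)
L=[P(307,266,49),P(350,268,49),P(284,407,49),P(328,410,49)]
Rr=[P(477,294,49),P(520,296,49)]
print(L,np.mean(L,0));print(Rr,np.mean(Rr,0))
print("base",P(600,248,12),P(560,535,12))
print("peg",P(548,430,111.5))
print("posttops",P(514,188,115),P(464,500,115))
o=np.mean(L,0)[:2]
ey=np.array([.1115,.9938]);ex=np.array([.9938,-.1115])
O=o-48*ey;print("nest from left block",O)
for q in L+Rr+[P(600,248,12),P(560,535,12),P(548,430,111.5),P(514,188,115),P(464,500,115)]: print((q[:2]-O)@ex,(q[:2]-O)@ey)
print("locks",(np.array([582.9,71.7])-O)@ex,(np.array([582.9,71.7])-O)@ey)
print("handle shut",(np.array([578.5,44])-O)@ex,(np.array([578.5,44])-O)@ey)
E
python3 - <<'E'
import cv2,numpy as np
f=np.load("top14.npy")
cv2.imwrite("pics/t14b.png",cv2.resize(f[145:205,155:220],None,fx=12,fy=12,interpolation=cv2.INTER_CUBIC)[:600])
E
```

```text
[array([634.2, 179. ,  49. ]), array([633.8, 155.3,  49. ]), array([556. , 188.5,  49. ]), array([555. , 164.4,  49. ])] [594.7 171.8  49. ]
[array([621.5,  85.1,  49. ]), array([621.1,  61.5,  49. ])] [621.3  73.3  49. ]
base [655.   20.9  12. ] [491.9  38.1  12. ]
peg [541.9  38.2 111.5]
posttops [669.1  60.  115. ] [503.5  80.5 115. ]
nest from left block [589.4 124.1]
38.40973618111632 59.493989637151834
40.65762399346721 35.98296992727421
-40.40890200738317 60.298902229885115
-38.65845816720057 36.237710685688796
36.28054824047117 -35.161252736507315
38.52942879179898 -58.71615602290889
76.70409992239618 -95.22814278363305
-87.33534688055482 -96.31243842864237
-37.613053376825704 -90.70189476314964
86.3414361871654 -54.815102988741735
-80.47627885825025 -52.8796126875683
locks -0.602171749147586 -52.81415883892055
handle shut -1.8863417491475634 -80.83301883892054
```

View pics/t14b.png

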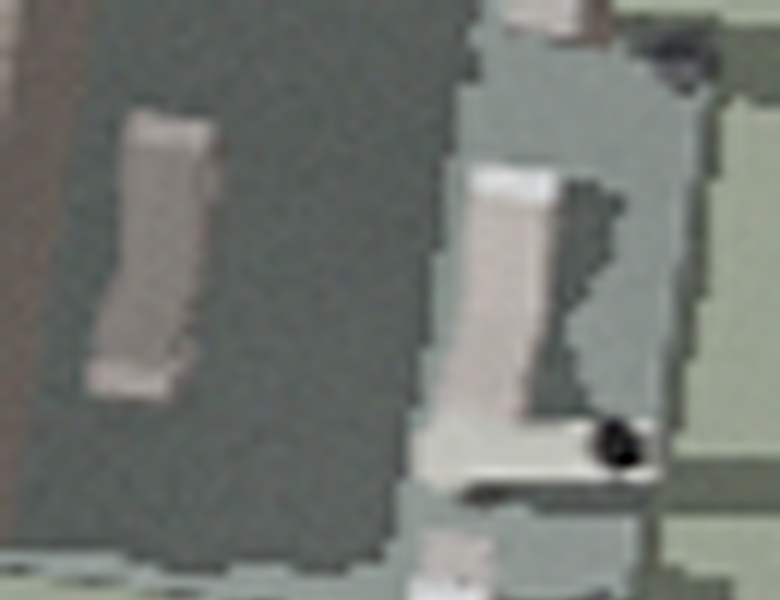

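Emit:
{"method": "send_rows", "body": {"steps": [[[-1.5, -3, 0], 0, 63], [[-1, -2.5, -20], 0, 63], [[0, 0, -20], 0, 63], [[0, 0, -20], 0, 63], [[0, 0, -15], 0, 63], [[0, 0, 0], 0, 63], [[0, 0, 0], 0, 63]]}}

```text
time_s: 20.75
tcp_pos: [455.6, -253.6, 25.9]
tcp_rot: [[0.09, 0.996, 0.001], [0.996, -0.09, -0.0], [-0.0, 0.001, -1.0]]
force: [-0.4, 0.8, 0.2]
opening: 70.1
```

Emit:
{"method": "send_rows", "body": {"steps": [[[0, 0, -15], 0, 63], [[0, 0, -15], 0, 63], [[0, 0, -8], 0, 63], [[0, 0, -5], 0, 63], [[0, 0, 0], 0, 63]]}}

```text
time_s: 21.25
tcp_pos: [455.1, -254.0, -17.8]
tcp_rot: [[0.09, 0.996, 0.0], [0.996, -0.09, -0.0], [-0.0, 0.0, -1.0]]
force: [-0.2, 0.3, -0.3]
opening: 69.8
```

```bash
python3 - <<'E'
from g import *
from h import *
f=grab_frame("scene")["frame"][:,:,::-1]
cv2.imwrite("pics/s15.png",cv2.resize(f[140:250,180:260],None,fx=5,fy=5,interpolation=cv2.INTER_CUBIC)[:600])
o=arm.get_obs();print(o["force"],o["opening"],o["tcp_pos"],o["tcp_rot"][:,1])
E
```

```text
[0.44290987 0.63852306 0.57899004] 70.34689294311761 [ 455.17482648 -254.12236743  -17.50167002] [ 9.95912828e-01 -9.03192465e-02  2.71054419e-04]
```

View pics/s15.png

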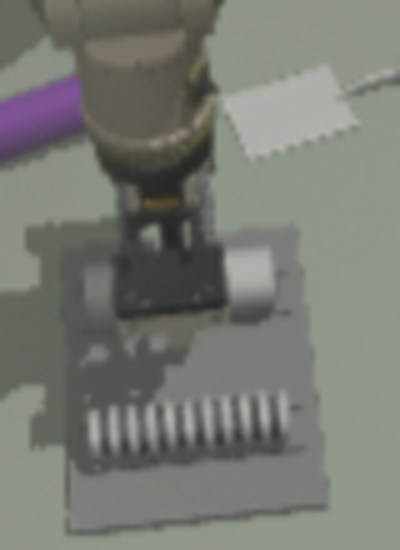

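The jaws straddle the middle of the plain roller, around (175,285) in the crop. I'll close on it.

Emit:
{"method": "send_rows", "body": {"steps": [[[0, 0, 0], 0, 120], [[0, 0, 0], 0, 160], [[0, 0, 0], 0, 255], [[0, 0, 0], 0, 255], [[0, 0, 0], 0, 255], [[0, 0, 0], 0, 255], [[0, 0, 0], 0, 255]], "grip_force": 35}}

```text
time_s: 22.0
tcp_pos: [455.3, -254.3, -17.7]
tcp_rot: [[0.09, 0.996, 0.001], [0.996, -0.09, -0.0], [-0.0, 0.001, -1.0]]
force: [0.9, -0.8, 4.3]
opening: 43.1
```

Emit:
{"method": "send_rows", "body": {"steps": [[[0, 0, 10], 0, 255], [[0, 0, 25], 0, 255], [[0, 0, 35], 0, 255], [[0, 0, 35], 0, 255], [[0, 0, 35], 0, 255], [[0, 0, 25], 0, 255], [[0, 0, 0], 0, 255]]}}

```text
time_s: 22.7
tcp_pos: [455.7, -254.7, 150.1]
tcp_rot: [[0.091, 0.996, 0.004], [0.996, -0.091, -0.002], [-0.002, 0.004, -1.0]]
force: [0.2, -0.4, -5.4]
opening: 42.8
```

```bash
python3 - <<'E'
from g import *
from h import *
f=grab_frame("scene")["frame"][:,:,::-1]
cv2.imwrite("pics/s16.png",cv2.resize(f[120:230,180:260],None,fx=7,fy=7,interpolation=cv2.INTER_CUBIC)[:600])
o=arm.get_obs();print(o["force"],o["moment"],o["opening"],o["tcp_pos"],o["tcp_rot"][:,1])
E
```

```text
[-0.78807182 -0.04324476 -6.40679129] [-0.04705431 -0.00238399 -0.00627983] 43.21952569870193 [ 454.85662931 -254.38787689  148.16976538] [ 0.9958631  -0.0908493   0.00175612]
```

View pics/s16.png

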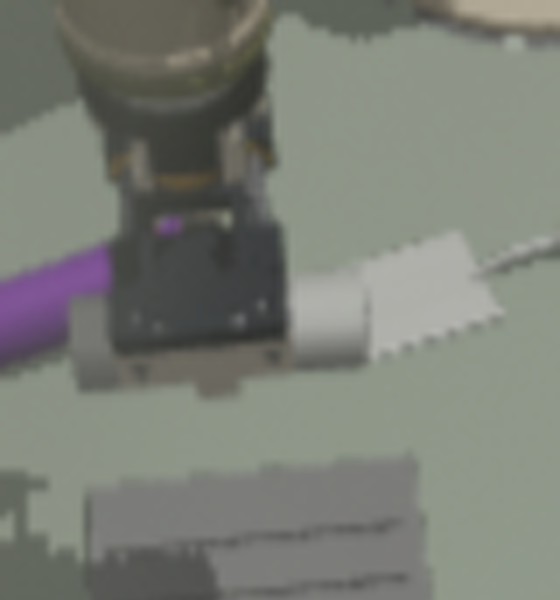

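```bash
python3 - <<'E'
from h import *
c=np.array([454.9,-254.4,195.8]);a=np.array([.0908,.9959,0])
for d in(-4,0,4,8):
  for s in(-65,65): 
    p=c+a*(s+d)
    print(d,s,[((proj("scene",p+[0,0,dz])-[180,120]+.5)*7).round() for dz in(-22,0,22)])
from station import arm
print([arm.get_obs()["moment"].round(3) for _ in range(1)])
E
```

```text
-4 -65 [array([ 66., 378.]), array([ 59., 348.]), array([ 51., 317.])]
-4 65 [array([352., 349.]), array([349., 319.]), array([347., 287.])]
0 -65 [array([ 75., 377.]), array([ 68., 347.]), array([ 61., 316.])]
0 65 [array([361., 348.]), array([358., 318.]), array([356., 287.])]
4 -65 [array([ 83., 376.]), array([ 77., 346.]), array([ 70., 315.])]
4 65 [array([370., 347.]), array([367., 317.]), array([365., 286.])]
8 -65 [array([ 92., 375.]), array([ 86., 345.]), array([ 79., 314.])]
8 65 [array([378., 346.]), array([376., 316.]), array([374., 285.])]
[array([-0.047, -0.002, -0.006])]
```

Emit:
{"method": "send_rows", "body": {"steps": [[[4, 10, 2], 0, 255], [[6.7, 19, 0], 0, 255], [[6.7, 19, 0], 0, 255], [[6.7, 19, 0], 0, 255], [[6.7, 19, 0], 0, 255], [[6.7, 19, 0], 0, 255], [[6.7, 19, 0], 0, 255], [[6.7, 19, 0], -0.3, 255], [[6.7, 19, 0], -0.3, 255], [[6.7, 19, 0], -0.3, 255], [[6.7, 19, 0], -0.4, 255], [[6.7, 19, 0], 0, 255], [[6.7, 19, 0], 0, 255], [[6.7, 19, 0], 0, 255], [[6.7, 19, 0], 0, 255], [[6.7, 19, 0], 0, 255], [[6.7, 19, 0], 0, 255], [[6.7, 19, 0], 0, 255], [[6.7, 19, 0], 0, 255], [[4, 12, 0], 0, 255]]}}

```text
time_s: 24.75
tcp_pos: [582.4, 112.5, 147.0]
tcp_rot: [[0.111, 0.994, -0.003], [0.994, -0.111, 0.0], [-0.0, -0.003, -1.0]]
force: [-1.1, 0.0, -5.5]
opening: 43.5
```

Emit:
{"method": "send_rows", "body": {"steps": [[[0, 0, 0], 0, 255], [[0, 0, 0], 0, 255]]}}

```text
time_s: 24.95
tcp_pos: [582.5, 109.5, 148.0]
tcp_rot: [[0.112, 0.994, -0.002], [0.994, -0.112, -0.001], [-0.001, -0.002, -1.0]]
force: [-0.7, -0.8, -5.1]
opening: 43.7
```

```bash
python3 - <<'E'
from g import *
from h import *
f=grab_frame("scene")["frame"][:,:,::-1]
cv2.imwrite("pics/s17.png",cv2.resize(f[130:240,290:400],None,fx=5.4,fy=5.4,interpolation=cv2.INTER_CUBIC)[:600])
o=arm.get_obs();print(o["force"],o["moment"],o["opening"],o["tcp_pos"],o["tcp_rot"][:,1])
E
```

```text
[-0.86102496 -0.68670383 -4.90616166] [-0.07591396 -0.08523739 -0.05217339] 43.15966071404113 [582.71221818 108.86361565 148.31199973] [ 0.9935439  -0.11343634 -0.00164659]
```

View pics/s17.png

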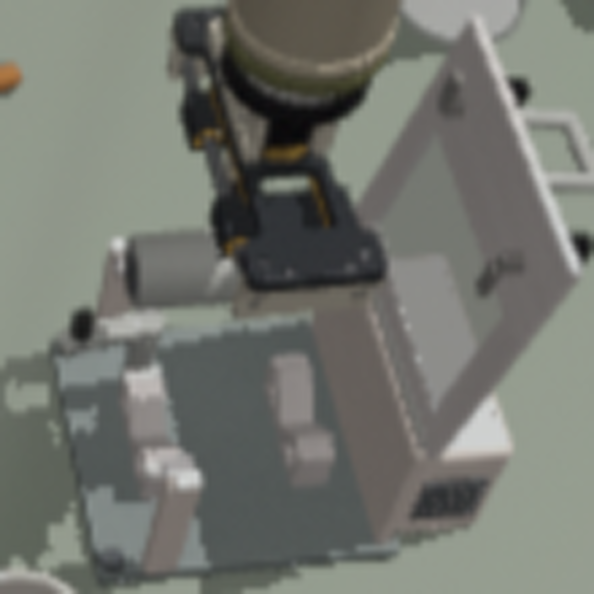

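Emit:
{"method": "send_rows", "body": {"steps": [[[3.3, 8.8, -10], 0, 255], [[2, 4, -20], 0, 255], [[0, 0, -20], 0, 255], [[0, 0, -20], 0, 255], [[0, 0, -20], 0, 255], [[0, 0, -13], 0, 255], [[0, 0, -8], 0, 255], [[0, 0, 0], 0, 255], [[0, 0, 0], 0, 255]]}}

```text
time_s: 25.9
tcp_pos: [589.2, 122.8, 38.5]
tcp_rot: [[0.113, 0.994, 0.001], [0.994, -0.113, 0.0], [0.0, 0.001, -1.0]]
force: [0.2, 0.2, -5.7]
opening: 43.1
```

```bash
python3 - <<'E'
from g import *
from h import *
f=grab_frame("scene")["frame"][:,:,::-1]
cv2.imwrite("pics/s18.png",cv2.resize(f[160:240,290:380],None,fx=7.4,fy=7.4,interpolation=cv2.INTER_CUBIC)[:600])
f=grab_frame("top")["frame"][:,:,::-1]
cv2.imwrite("pics/t18.png",cv2.resize(f[110:210,115:235],None,fx=6,fy=6,interpolation=cv2.INTER_CUBIC))
o=arm.get_obs();print(o["force"],o["moment"],o["opening"],o["tcp_pos"],o["tcp_rot"][:,1])
E
```

```text
[-0.35745674 -0.19529828 -5.89474038] [ 0.0014087  -0.03284509 -0.03243169] 43.300425210793634 [589.47570239 122.88255007  38.96467278] [ 0.99358652 -0.11306623  0.0013628 ]
```

View pics/s18.png

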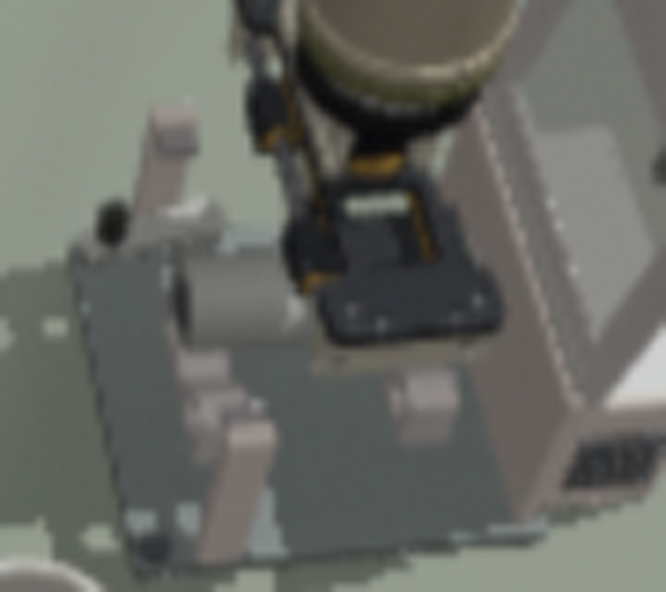

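View pics/t18.png

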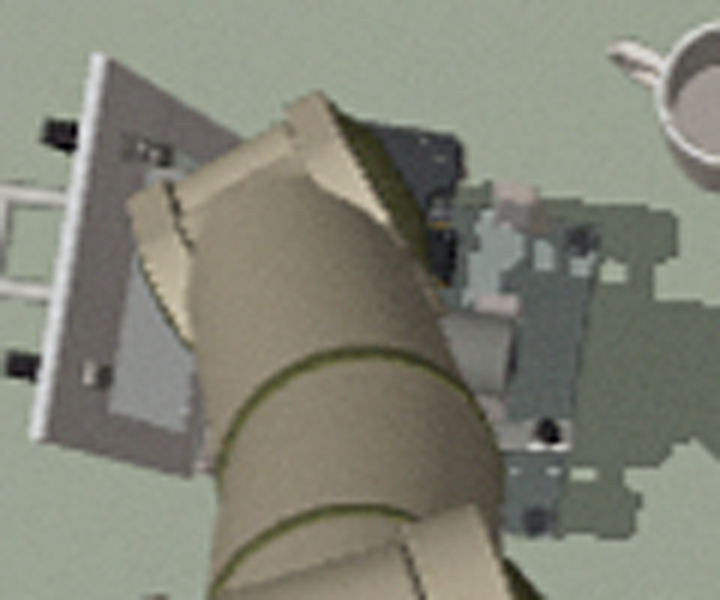

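```bash
python3 - <<'E'
from h import *
T=lambda x,y:(115+(x+.5)/6-.5,110+(y+.5)/6-.5)
O=np.array([588.7,124.4]);ey=np.array([.1132,.9936]);ex=np.array([.9936,-.1132])
for p in [(513,353),(510,390),(515,318)]:
    q=onz("top",*T(*p),86.7);print(q,(q[:2]-O)@ex,(q[:2]-O)@ey)
E
```

```text
[584.99321243  60.43423447  86.7       ] 3.5578605306353506 -63.97599298270297
[565.03166559  61.36031545  86.7       ] -16.38076478319838 -65.31548602403835
[603.89145747  60.0052028   86.7       ] 22.383723182809533 -62.26299751190411
```

Emit:
{"method": "send_rows", "body": {"steps": [[[-1, 0, -7], 0, 255], [[0, 0, -7], 0, 255], [[0, 0, -6], 0, 255], [[0, 0, -4], 0, 255], [[0, 0, -2], 0, 255], [[0, 0, 0], 0, 255], [[0, 0, 0], 0, 255]]}}

```text
time_s: 26.7
tcp_pos: [587.9, 122.7, 12.1]
tcp_rot: [[0.113, 0.994, -0.0], [0.994, -0.113, -0.0], [-0.0, 0.0, -1.0]]
force: [-0.2, -0.5, -5.9]
opening: 43.1
```

Emit:
{"method": "send_rows", "body": {"steps": [[[0, 0, -1.5], 0, 255], [[0, 0, -1.5], 0, 255], [[0, 0, 0], 0, 255]]}}

```text
time_s: 27.0
tcp_pos: [587.8, 122.7, 9.0]
tcp_rot: [[0.113, 0.994, -0.0], [0.994, -0.113, -0.0], [-0.0, -0.0, -1.0]]
force: [-0.1, -1.0, -5.3]
opening: 43.3
```

Emit:
{"method": "send_rows", "body": {"steps": [[[0, 0, -1], 0, 255], [[0, 0, -1], 0, 255], [[0, 0, 0], 0, 255]]}}

```text
time_s: 27.3
tcp_pos: [588.9, 122.8, 7.6]
tcp_rot: [[0.113, 0.994, 0.002], [0.994, -0.113, 0.0], [0.001, 0.002, -1.0]]
force: [2.6, -0.9, -1.0]
opening: 43.4
```

Emit:
{"method": "send_rows", "body": {"steps": [[[1, 0, -0.5], 0, 255], [[0.3, 0, -0.5], 0, 255], [[0, 0, -0.5], 0, 255], [[0, 0, 0], 0, 255]]}}

```text
time_s: 27.7
tcp_pos: [589.1, 122.7, 7.2]
tcp_rot: [[0.113, 0.994, 0.001], [0.994, -0.113, -0.0], [-0.0, 0.001, -1.0]]
force: [-4.5, -1.9, 16.3]
opening: 43.1
```

Emit:
{"method": "send_rows", "body": {"steps": [[[0, 0, 0.8], 0, 160], [[0, 0, 0], 0, 120], [[0, 0, 0], 0, 90], [[0, 0, 0], 0, 90], [[0, 0, 0], 0, 90], [[0, 0, 8], 0, 90], [[0, 0, 20], 0, 90], [[0, 0, 30], 0, 90], [[0, 0, 40], 0, 90], [[0, 0, 40], 0, 90], [[-10, -30, 20], 0, 140], [[-10, -40, 0], 0, 255], [[-10, -40, 0], 0, 255], [[-10, -40, 0], 0, 255], [[-5, -45, 0], 0, 255], [[-5, -45, 0], 0, 255], [[0, 0, 0], 0, 255], [[0, 0, 0], 0, 255]]}}

```text
time_s: 29.5
tcp_pos: [538.9, -118.3, 164.8]
tcp_rot: [[0.116, 0.993, 0.0], [0.993, -0.116, -0.0], [-0.0, 0.0, -1.0]]
force: [0.2, 0.7, -0.1]
opening: 2.3
```

```bash
python3 - <<'E'
from g import *
from h import *
f=grab_frame("scene")["frame"][:,:,::-1]
cv2.imwrite("pics/s19.png",cv2.resize(f[130:240,290:400],None,fx=7,fy=7,interpolation=cv2.INTER_CUBIC)[170:770])
f=grab_frame("top")["frame"][:,:,::-1]
cv2.imwrite("pics/t19.png",cv2.resize(f[140:210,150:230],None,fx=8,fy=8,interpolation=cv2.INTER_CUBIC))
o=arm.get_obs();print(o["time_s"],o["force"],o["opening"],o["tcp_pos"],o["tcp_rot"][:,1])
E
```

```text
29.6 [ 0.24196298 -0.60802831 -0.64199884] 0.7474327112605662 [ 539.39184314 -115.95660023  164.74904887] [ 9.93753124e-01 -1.11600155e-01  3.66175643e-04]
```

View pics/s19.png

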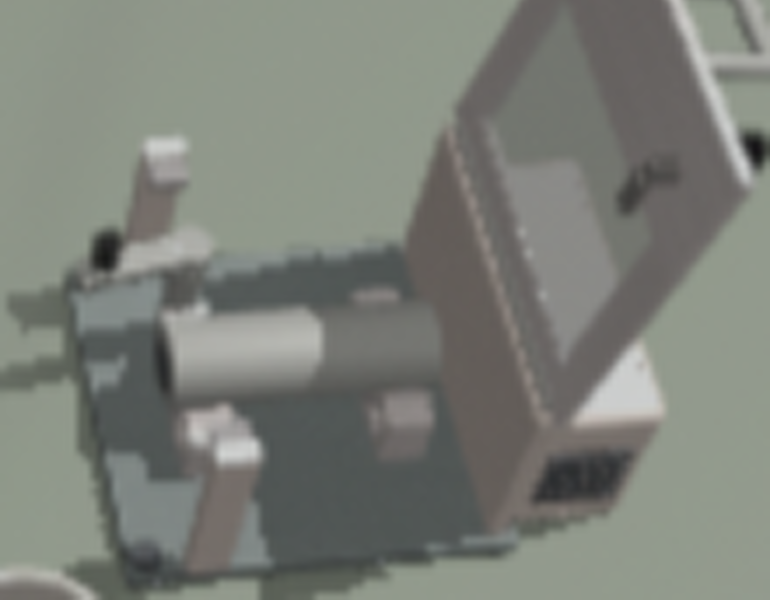

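View pics/t19.png

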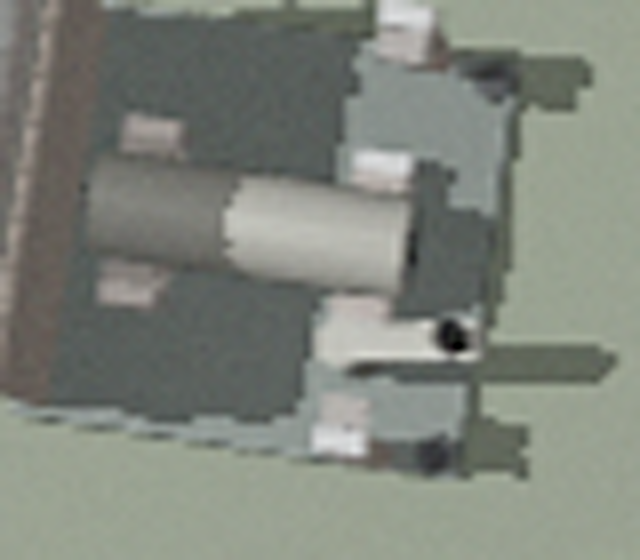

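```bash
python3 - <<'E'
from h import *
T=lambda x,y:(150+(x+.5)/8-.5,140+(y+.5)/8-.5)
O=np.array([588.7,124.4]);ey=np.array([.1132,.9936]);ex=np.array([.9936,-.1132])
L=lambda q:(np.round(q,1),round((q[:2]-O)@ex,1),round((q[:2]-O)@ey,1))
print("ends",L(onz("top",*T(88,207),55)),L(onz("top",*T(409,246),55)))
for n,p,z in [("LVfar",(154,134),49),("LVnear",(128,285),49),("RVfar",(380,170),49),("RVnear",(358,305),49)]: print(n,L(onz("top",*T(*p),z)))
print("peg",L(onz("top",*T(452,332),111.5)))
print("arm ends",L(onz("top",*T(318,340),89.5)),L(onz("top",*T(482,340),89.5)))
E
```

```text
ends (array([594.7, 193.4,  55. ]), np.float64(-1.8), np.float64(69.2)) (array([582.6,  61.4,  55. ]), np.float64(1.0), np.float64(-63.2))
LVfar (array([626.5, 168.6,  49. ]), np.float64(32.6), np.float64(48.2))
LVnear (array([563.7, 176.9,  49. ]), np.float64(-30.8), np.float64(49.3))
RVfar (array([614.4,  75.1,  49. ]), np.float64(31.1), np.float64(-46.1))
RVnear (array([558.2,  82.2,  49. ]), np.float64(-25.5), np.float64(-45.4))
peg (array([542.5,  37.7, 111.5]), np.float64(-36.1), np.float64(-91.3))
arm ends (array([539.7,  93.1,  89.5]), np.float64(-45.1), np.float64(-36.7)) (array([541.6,  27.5,  89.5]), np.float64(-35.8), np.float64(-101.6))
```

The roller lies across both V-blocks, measured about 2–3 mm off centre along its length, which is within tolerance. The keeper arm is parked, with its peg at (452,332) in the top crop. Next is the peg.

Emit:
{"method": "send_rows", "body": {"steps": [[[0.4, 19.5, 0], 1, 156], [[0.4, 19.5, 0], 1, 156], [[0.4, 19.5, 0], 1, 156], [[0.4, 19.5, 0], 1, 156], [[0.4, 19.5, 0], 1, 156], [[0.4, 19.5, 0], 1, 156], [[0.4, 19.5, 0], 1, 156], [[0.3, 19, -10], 1, 156], [[0, 0, -30], 0, 156], [[0, 0, -25], 0, 156], [[0, 0, 0], 0, 156], [[0, 0, 0], 0, 156]]}}

```text
time_s: 30.8
tcp_pos: [542.1, 39.7, 99.7]
tcp_rot: [[-0.029, 1.0, -0.001], [1.0, 0.029, 0.0], [0.0, -0.001, -1.0]]
force: [-0.5, 0.1, -0.4]
opening: 35.8
```

```bash
python3 - <<'E'
from g import *
from h import *
f=grab_frame("scene")["frame"][:,:,::-1]
cv2.imwrite("pics/s20.png",cv2.resize(f[160:230,280:360],None,fx=8,fy=8,interpolation=cv2.INTER_CUBIC))
o=arm.get_obs();print(o["time_s"],o["force"],o["opening"],o["tcp_pos"],o["tcp_rot"][:,1])
E
```

```text
30.85 [ 0.22850107 -0.1055218   0.4389722 ] 36.3959010582072 [542.64326865  39.36272555 100.28520483] [9.99607877e-01 2.79941914e-02 6.45665920e-04]
```

View pics/s20.png

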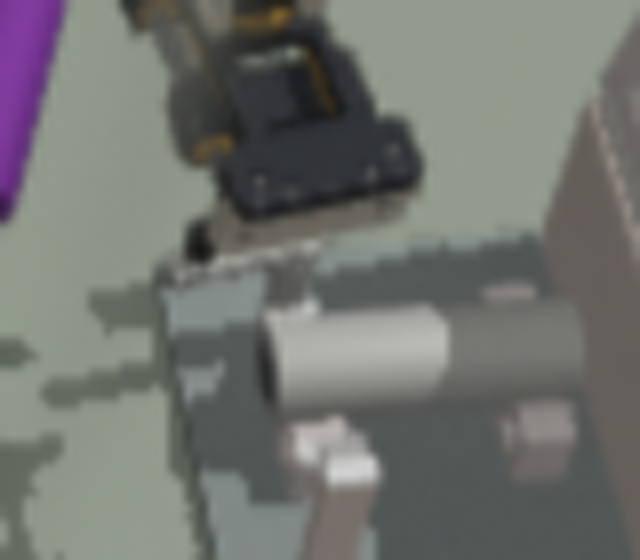

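Emit:
{"method": "send_rows", "body": {"steps": [[[0, 0, -14], 0, 156], [[0, 0, -12], 0, 156], [[0, 0, -8], 0, 156], [[0, 0, -4], 0, 156], [[0, 0, 0], 0, 200], [[0, 0, 0], 0, 255], [[0, 0, 0], 0, 255], [[0, 0, 0], 0, 255], [[0, 0, 0], 0, 255]], "grip_force": 12}}

```text
time_s: 31.75
tcp_pos: [542.4, 38.1, 61.7]
tcp_rot: [[-0.026, 1.0, 0.0], [1.0, 0.026, -0.0], [-0.0, 0.0, -1.0]]
force: [-0.5, 0.4, 1.2]
opening: 13.5
```

```bash
python3 - <<'E'
import numpy as np
a=np.radians(-88.3+8.1*np.arange(11));print(np.diff(45*np.cos(a)).round(1).tolist(),np.diff(45*np.sin(a)).round(1).tolist())
E
```

```text
[6.3, 6.2, 5.9, 5.5, 5.0, 4.4, 3.7, 2.9, 2.1, 1.3] [0.6, 1.5, 2.4, 3.2, 3.9, 4.6, 5.2, 5.6, 6.0, 6.2]
```

Emit:
{"method": "send_rows", "body": {"steps": [[[6.3, 0.6, 0], 8.1, 255], [[6.2, 1.5, 0], 8.1, 255], [[5.9, 2.4, 0], 8.1, 255], [[5.5, 3.2, 0], 8.1, 255], [[5.0, 3.9, 0], 8.1, 255], [[4.4, 4.6, 0], 8.1, 255], [[3.7, 5.2, 0], 8.1, 255], [[2.9, 5.6, 0], 8.1, 255], [[2.1, 6.0, 0], 8.1, 255], [[1.3, 6.2, 0], 8.1, 255], [[0, 0, 0], 0, 255], [[0, 0, 0], 0, 255]]}}

```text
time_s: 32.95
tcp_pos: [585.2, 78.2, 61.6]
tcp_rot: [[-0.991, 0.133, -0.0], [0.133, 0.991, 0.001], [0.0, 0.001, -1.0]]
force: [-3.1, 3.2, 3.9]
opening: 13.3
```

Emit:
{"method": "send_rows", "body": {"steps": [[[0.2, 2, 0], 2, 255], [[0, 2, 0], 0, 255], [[0, 0, 0], 0, 255]]}}

```text
time_s: 33.25
tcp_pos: [585.1, 78.8, 61.5]
tcp_rot: [[-0.995, 0.097, -0.001], [0.097, 0.995, -0.004], [0.001, -0.004, -1.0]]
force: [-4.8, -4.8, 7.9]
opening: 13.3
```

Emit:
{"method": "send_rows", "body": {"steps": [[[0, -1.5, 0], 0, 180], [[0, 0, 0], 0, 170], [[0, 0, 0], 0, 170], [[0, 0, 0], 0, 170], [[0, 0, 5], 0, 170], [[0, 0, 25], 0, 170], [[0, 0, 40], 0, 170], [[0, 0, 40], 0, 170], [[0, -40, 10], 0, 170], [[0, -45, 0], 0, 170], [[-5, -45, 0], 0, 170], [[-5, -45, 0], 0, 170], [[-5, -45, 0], 0, 170], [[0, 0, 0], 0, 170], [[0, 0, 0], 0, 170]]}}

```text
time_s: 34.75
tcp_pos: [570.5, -141.2, 181.5]
tcp_rot: [[-0.995, 0.098, 0.0], [0.098, 0.995, 0.0], [-0.0, 0.0, -1.0]]
force: [-0.4, 0.8, -0.6]
opening: 31.3
```

```bash
python3 - <<'E'
from g import *
from h import *
f=grab_frame("scene")["frame"][:,:,::-1]
cv2.imwrite("pics/s21.png",cv2.resize(f[130:240,290:400],None,fx=7,fy=7,interpolation=cv2.INTER_CUBIC)[100:700])
f=grab_frame("top")["frame"][:,:,::-1]
cv2.imwrite("pics/t21.png",cv2.resize(f[110:210,110:250],None,fx=5.7,fy=5.7,interpolation=cv2.INTER_CUBIC))
cv2.imwrite("pics/tf21.png",f)
o=arm.get_obs();print(o["time_s"],o["force"],o["opening"],o["tcp_pos"])
E
```

```text
34.85 [-0.35426163 -0.30350373 -0.15208614] 31.122860571705996 [ 571.01083465 -138.76500205  181.80403678]
```

View pics/s21.png

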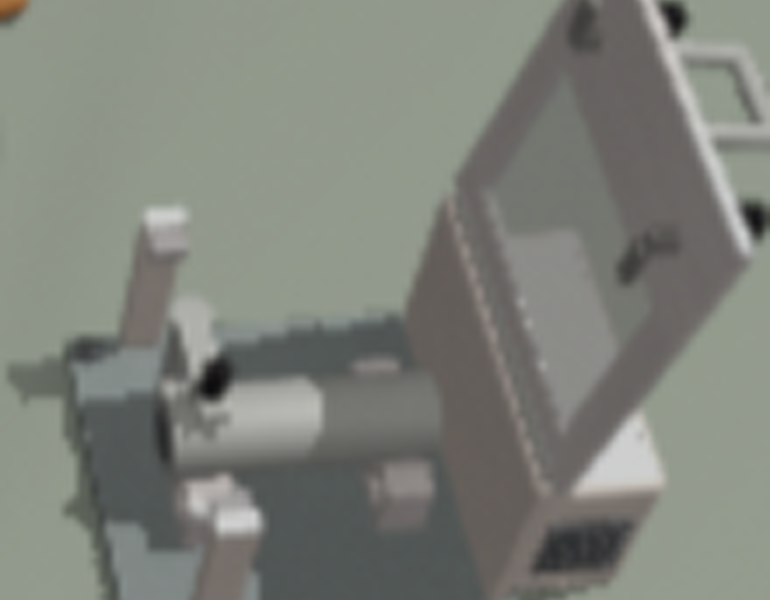

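View pics/t21.png

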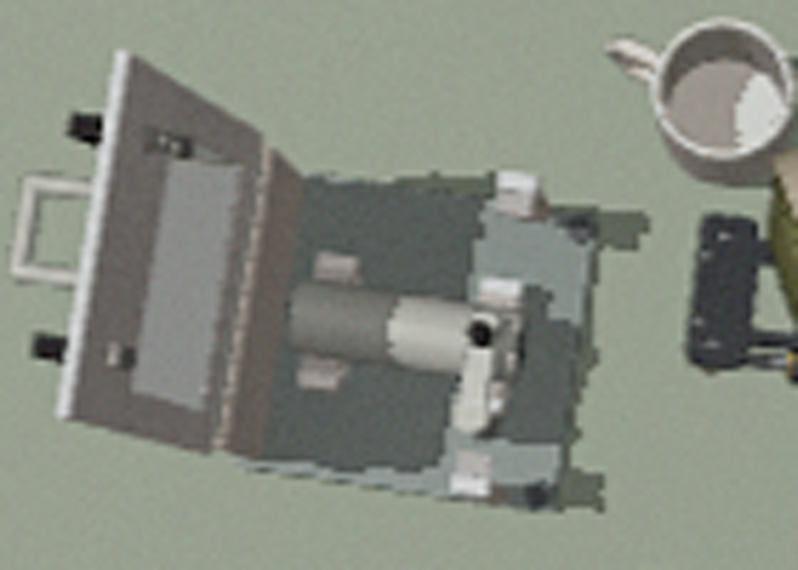

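View pics/tf21.png

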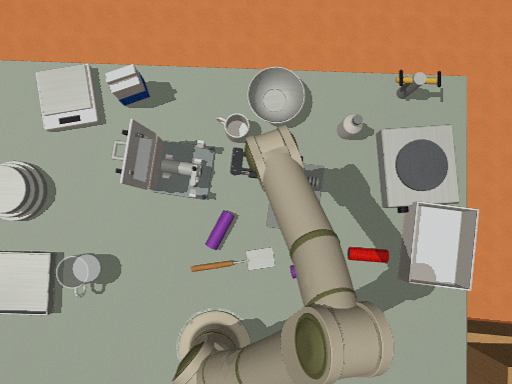

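```bash
python3 -c "
from station import order,arm
print(order.finish_job(),arm.get_obs()['time_s'])"
```

```text
the job is handed in; nothing more can be done
the job is handed in; nothing more can be done
```

The job is handed in, at about 35 s of the 72 s allowed, and every step was carried out. No verdict was reported.

**What I did:**
- **Fasteners:** both were gripped by their wings and turned to about 87° (1.5 rad) with the guard still shut.
- **Guard:** it was swung up by its handle to about 100°. It was still standing open in the last pictures.
- **Roller:** the plain roller was lowered into both V-blocks. On contact the vertical force rose to +16 N at the expected height (7.2 mm reported, 7.3 mm expected). I then released it.
- **Keeper:** it was swung by its peg until it met the stop, then let go, and the arm was moved clear.

**Last checks:**
- **Roller position:** the pictures show it lying in both V-blocks with the keeper across it. Before I closed the keeper it measured about 2–3 mm off centre along its length, within the 10 mm allowed.
- **Roller angle:** the picture put its axis about 1° off the press's, within picture error and the limit. I did not measure it more closely.
- **Mug:** it is where it started.
- **Grooved roller:** nothing touched it, but in the last top view the arm partly covers it, so I could not re-measure it.

**Disagreements with the description:** the real fingertips sit about 33 mm above the reported TCP. My first two closes on the far fastener therefore shut on nothing above the wing, and I corrected for it after that. Camera positions also read 1–2 mm low in y compared with where the fingers met the parts.

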